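Square up a bundle of mosaic sample plaques in a sprung jig

TASK

Load the squaring jig: the bare plywood board first, then every mosaic plaque face up on it in any order, then the steel press plate on top. With the plate on, pull the jig's red T handle out until the housing edge stands on the blade's green band, hold it there for two seconds without ever going out to the red band, and let the blade back fully home. Then put the press plate back in the middle of its blue mat, leaving the board and plaques lying flat in the jig, square and tight against the end stop by the gauge, and the cup, tub and hammer where they were.

Things in the scene. Friction and masses are not known exactly. Their poses are not given: they have to be found in the camera images.
- pocket (a point): Centre of the pocket's floor, 20 mm above the table. Own y: direction in which the gauge is pulled out; own x across; z up. Parts go in with their 90 mm side along own y. The fixed end stop's face is at y = +51 mm, the sprung jaw's at y = -51 mm when the gauge is home: a part tight against the end stop has its centre at y = +6 mm; laid at y = 0 it has 6 mm free at each end
- jig: The fixed grey squaring jig; origin on the table under the pocket's middle, axes as pocket. Four guide posts (inner faces at x = +-32 mm, spanning |y| 33 to 47 mm), end stop and jaw all end 70 mm above the pocket floor. Between the posts each long side has a 66 mm wide open window for the fingers; there the base is only 50 mm wide, so the parts overhang it
- gauge (a joint): How far the gauge blade is out of its housing, m: 0 = fully home, end of travel 0.065. Housing edge on the green band: 0.036 to 0.044 (aim at 0.040); on the red: from 0.055. Sprung home (2 N + 90 N/m), damped; it draws the jaw towards the end stop through a 350 N/m spring (2 N preload), so the pull is about 6 N empty, 18 N at 0.040 on a bundle. Let go, it goes home by itself in about 1 s
- handle (a point): Centre of the red crossbar of the gauge's T handle, 62 mm above the table: bar 70 mm along own x, 14 mm along own y, 24 mm tall, on a 14 x 12 mm post in its middle. Own y is the pull direction. When home it stands 45 mm beyond the housing edge; pinch it from above, fingers closing along own y
- gauge_edge (a point): Middle of the blue housing's edge, out of which the 30 mm wide yellow blade slides along own y; the housing is 24 mm tall
- board: Bare plywood board, no mosaic, goes in first; 56 mm wide (own x) x 90 mm long (own y) x 10 mm thick; origin: centre of the underside, z up through the face
- press: Steel press plate with a dark wooden grip bar on top (22 mm along own x, 50 mm along own y, from 10 to 40 mm above the underside), 0.22 kg; plate 56 mm wide (own x) x 90 mm long (own y) x 10 mm thick; origin: centre of the underside, z up through the face
- mat: Fixed blue felt mat, 110 (own x) x 140 (own y) x 3 mm thick, on which the press plate starts and ends; origin: centre of the underside
- cup: Paper cup, 74 mm wide at the rim, 95 mm tall, bystander; origin: centre of the underside
- tub: White plastic bowl-shaped tub, 110 mm wide, 60 mm tall, bystander; origin: centre of the underside
- hammer: Mosaic hammer about 200 mm long, lying along own x, bystander
- plaque_white: Mosaic plaque faced with white tesserae (may be absent), 0.11 kg; 56 mm wide (own x) x 90 mm long (own y) x 12 mm thick; origin: centre of the underside, z up through the face
- plaque_rose: Mosaic plaque faced with rose pink tesserae (may be absent), 0.11 kg; 56 mm wide (own x) x 90 mm long (own y) x 12 mm thick; origin: centre of the underside, z up through the face
- plaque_slate: Mosaic plaque faced with dark slate grey tesserae (may be absent), 0.11 kg; 56 mm wide (own x) x 90 mm long (own y) x 12 mm thick; origin: centre of the underside, z up through the face
- plaque_ochre: Mosaic plaque faced with ochre yellow tesserae (may be absent), 0.11 kg; 56 mm wide (own x) x 90 mm long (own y) x 12 mm thick; origin: centre of the underside, z up through the face
Things that resemble listed ones, but are neither listed nor needed, are in the scene too. Leave any purple look-alike of the plaque_white alone. Several things have the shape of the board; the one meant has the colours described above.

How it is judged:
By the outcome, as a careful person would: the job done as asked, in the order asked, and still so for the second after the job is handed in, with the robot touching nothing.
Of plaque_white, plaque_rose, plaque_slate, plaque_ochre only 2 to 4 are there at a start; the rules pass over those that are not, and their reading is None.
At some moment in a run one of plaque_white, plaque_rose, plaque_slate, plaque_ochre, press may be knocked a few centimetres aside while the robot is not near it.
Once in a run the grip may slacken for a moment while it holds something.
It also fails if it takes over 210 s, if anything falls off the work surface, if the arm or the gripper's body presses on something with over 40 N, if the wrist force passes 120 N, or if a joint passes its speed limit or range.

ROBOT

A 6-joint arm with a two-finger parallel gripper is mounted at the origin on the work surface. World frame = base frame: x ahead of the robot, y to its left, z up, the work surface at z = 0. Lengths are in m, angles in rad, forces in N, time in s.
With the tool pointing down it reaches from about 0.375 to 0.9 m from the base axis. Payload 3.1 kg.
Tool frame: the origin (TCP) lies at the very end of the fingers, on their centre line; the grasp point (between the pads) lies 19 mm behind it (bot.grip_point_offset is the z of the grasp point in the tool frame, in m); z points along the fingers, y is the direction in which the jaws open and shut (so a half turn about z gives the same grasp; the last joint's range is limited). The gripper opens to 85 mm and grips with 20 to 120 N. Pads are 22 mm wide; open, the fingers measure 114 mm over their backs; the gripper's body (76 mm by 85 mm) begins 54 mm behind the grasp point. The pads swing forward as they close: fully open they stand 13 mm farther back than shut.
Start: joints at [1.133, 0.527, 1.433, -0, 1.181, -0.178], TCP at [0.161, 0.604, 0.231] pointing down, gripper open.
Joint ranges: [-3.08, 3.08], [-0.75, 2.2], [0.22, 2.44], [-1.43, 4.57], [0, 2.65], [-2.85, 2.85]. Speed limits (rad/s): [2.79, 2.79, 3.14, 3.14, 3.14, 3.14].

INTERFACE

Orientations are given as a 3x3 rotation matrix whose columns are the frame's x, y, z axes.
In Python, from bench import bot gives the robot as it stands. The module is installed in compiled form; this text tells all that it offers.
- The arm moves only by the tool apply_moves, never from a script. Its argument "moves" is a list that holds one entry, the list of rows, each a list of 6 numbers: the shift along the tool's x, y, z in m, then the turn, a rotation vector about the tool's x, y, z in rad. In form: [[[x, y, z, rx, ry, rz], ...]]. A call has 1 to 8 rows; each row is the pose to reach, as a shift and turn from the pose measured when the call began, along the tool's axes at that moment; what a row does not reach only later rows make up. A row lasts 1/12 s, in which the tool goes at most 41.7 mm and 7.16 degrees, less where a joint would pass 70% of its speed; a pose out of reach is approached as far as the arm can. A call with a gripper value outside its range is refused whole. "fingers" is the closure, from 0 (fully open) to 1 (shut), set as the call begins (left out, the last holds). The fingers move at their own pace and stop on an object; "newtons" is the grip in N (left out, the last holds). Time passes only in rows, so rows that repeat a pose let the fingers close. It gives the time, the measured TCP pose, the force and the opening at its end, in the units of the state.
- bot.get_obs(): the state, without advancing time (a new reading comes with each control period).
- bot.grab_frame(name): name is "side" or "top"; returns a dict with "pixels" (480x640x3 uint8, red, green, blue), "mtx" (3x3 intrinsics, pixels), "cam_to_world" (4x4, takes a point from camera to world coordinates). Camera axes: x right, y down, z forward; pixel columns grow to the right and rows downward; lengths in m; the calibration is good to about 2 mm. A picture is of the moment at which its call begins. There is no depth.
- bot.job_done(): hands the job in, once; it reports no verdict.
The state is a dict: "clock": time; "joints": joint angles; "qvel": joint speeds; "tau": joint torques, N m; "ee_pos": TCP position; "tool_rot": TCP orientation; "force": force on the tool from outside, world axes, zero at the start; "torque": the same for the moment, N m; "grip_width": finger opening in m.
Only numpy, scipy, OpenCV 4.12 (cv2) and the standard library are available. Lean on these libraries where they do the work, as an engineer would, in place of code of your own. Each camera call takes 0.05 s, during which the arm holds its last target. There are 200 camera calls.

## Working session

There is one attempt and no reset: what is moved stays moved. The work goes in short steps, Python scripts to look and compute and a tool call to move; the robot and the scene stay as the last step left them, time stands still between calls to the robot, and variables do not carry over. Pictures are saved under pics/ and viewed, about 12 in all and at most 16, crops included, and the job is handed in when it is done.

Besides the shell and the picture viewer there is one more tool, called after "Request:" by a JSON object that holds its "api" and its "payload", one argument or row to a line. apply_moves: Moves the arm, as the interface text tells. Its arguments: {"type":"object","properties":{"moves":{"type":"array"},"fingers":{"type":"number"},"newtons":{"type":"number"}},"required":["moves"]}

```bash
mkdir -p pics
cat > h.py <<'E'
import numpy as np, cv2
from bench import bot
def grab(n,save=None):
    f=bot.grab_frame(n); im=cv2.cvtColor(f['pixels'],cv2.COLOR_RGB2BGR)
    if save: cv2.imwrite('pics/'+save,im)
    return im,np.array(f['mtx']),np.array(f['cam_to_world'])
def ray(uv,z,K,T):
    d=T[:3,:3]@np.linalg.inv(K)@np.array([uv[0],uv[1],1.]); o=T[:3,3]
    return o+d*(z-o[2])/d[2]
def proj(p,K,T):
    c=K@(T[:3,:3].T@(np.array(p)-T[:3,3])); return c[:2]/c[2]
E
python3 - <<'E'
from h import *
for n in('top','side'):
    im,K,T=grab(n,n+'0.png'); print(n,K.round(1).tolist(),T.round(3).tolist())
o=bot.get_obs(); print({k:np.round(v,3).tolist() for k,v in o.items()}, bot.grip_point_offset)
E
```

```text
top [[548.9, 0.0, 315.7], [0.0, 548.9, 238.1], [0.0, 0.0, 1.0]] [[-0.026, -0.988, 0.15, 0.329], [-0.999, 0.023, -0.023, -0.046], [0.019, -0.151, -0.988, 1.375], [0.0, 0.0, 0.0, 1.0]]
side [[506.8, 0.0, 318.0], [0.0, 506.8, 238.2], [0.0, 0.0, 1.0]] [[0.669, -0.439, 0.599, -0.188], [-0.743, -0.388, 0.545, -0.731], [-0.007, -0.81, -0.586, 0.791], [0.0, 0.0, 0.0, 1.0]]
{'clock': 0.1, 'joints': [1.132, 0.528, 1.434, 0.0, 1.181, -0.179], 'qvel': [-0.001, -0.002, -0.004, 0.001, -0.0, -0.0], 'tau': [-0.0, -44.33, -17.859, -0.0, 0.004, -0.0], 'ee_pos': [0.16, 0.603, 0.23], 'tool_rot': [[-0.966, 0.257, -0.001], [0.257, 0.966, -0.002], [0.0, -0.002, -1.0]], 'force': [-0.243, -0.333, -0.309], 'torque': [-0.014, 0.007, -0.05], 'grip_width': 0.085} -0.0187
```

View pics/top0.png

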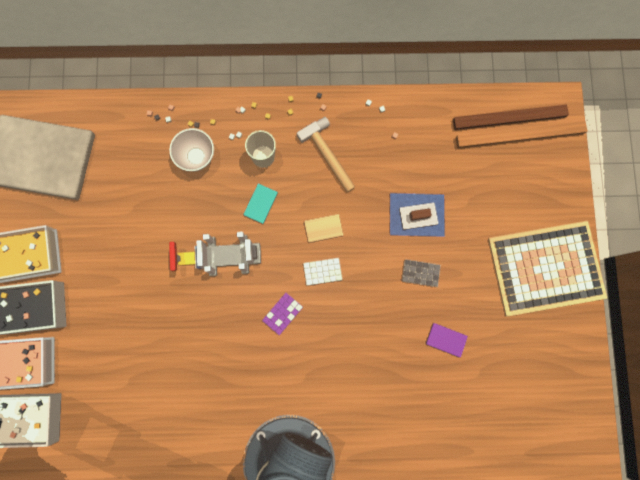

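View pics/side0.png

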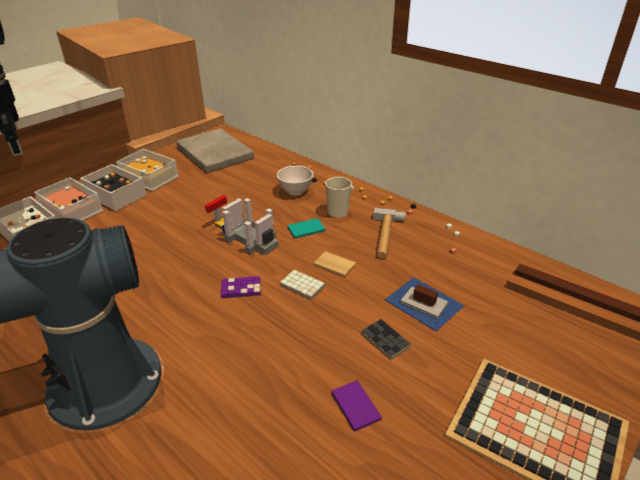

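Top view: board (324,228), white plaque (323,272), slate plaque (421,273), press on mat (418,215), jig (228,256) with its handle to the left at (172,256). The purple and teal pieces are look-alikes. I'll measure these next.

```bash
cat > seg.py <<'E'
from h import *
def blob(im,mask,box):
    m=np.zeros(mask.shape,np.uint8); x0,y0,x1,y1=box; m[y0:y1,x0:x1]=mask[y0:y1,x0:x1]
    m=cv2.morphologyEx(m,cv2.MORPH_CLOSE,np.ones((3,3),np.uint8))
    c=max(cv2.findContours(m,cv2.RETR_EXTERNAL,cv2.CHAIN_APPROX_NONE)[0],key=cv2.contourArea)
    return c
def rect(c,z,K,T):
    p=np.array([ray(q[0],z,K,T)[:2] for q in c],np.float32)
    h=cv2.convexHull(p*1000)
    (cx,cy),(w,l),a=cv2.minAreaRect(h)
    M=cv2.moments(c); g=ray((M['m10']/M['m00'],M['m01']/M['m00']),z,K,T)
    b=cv2.boxPoints(((cx,cy),(w,l),a)); e=[b[1]-b[0],b[2]-b[1]]; e=max(e,key=np.linalg.norm)
    return g[:2].round(4),(round(cx/1000,4),round(cy/1000,4)),sorted([round(w,1),round(l,1)]),round(np.degrees(np.arctan2(e[1],e[0]))%180,1)
E
python3 - <<'E'
from seg import *
im,K,T=grab('top'); hsv=cv2.cvtColor(im,cv2.COLOR_BGR2HSV)
H,S,V=[hsv[...,i].astype(int) for i in range(3)]
for n,p in dict(table=(350,330),board=(324,228),white=(318,275),slate=(421,273),mat=(395,200),plate=(405,215),bar=(421,214),handle=(172,256),blade=(187,258),stop=(204,255),floor=(228,256)).items(): print(n,hsv[p[1],p[0]])
c=im[180:330,150:470]; cv2.imwrite('pics/c1.png',cv2.resize(c,None,fx=2.5,fy=2.5,interpolation=cv2.INTER_CUBIC))
E
```

```text
table [ 13 152 207]
board [ 22 108 232]
white [ 41  12 230]
slate [ 17  58 172]
mat [112  74 155]
plate [ 21  35 225]
bar [ 10 138 135]
handle [  3 186 230]
blade [ 28 166 233]
stop [ 13  55 134]
floor [ 25  35 182]
```

View pics/c1.png

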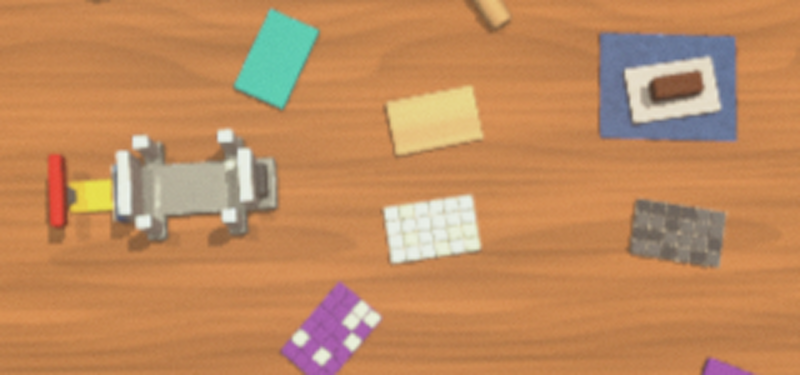

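The crop shows the board plain and both plaques face up. The jig's white-tipped posts are at crop (140,142), (225,137), (143,222) and (230,215). The end stop is at crop x=123 and the jaw at 246.

```bash
cat > meas.py <<'E'
from seg import *
def masks(im):
    hsv=cv2.cvtColor(im,cv2.COLOR_BGR2HSV); H,S,V=[hsv[...,i].astype(int) for i in range(3)]
    f=lambda b:(b*255).astype(np.uint8)
    return dict(board=f((H>16)&(S>70)&(S<135)&(V>190)),white=f((S<60)&(V>190)),slate=f((S<105)&(V<190)),
      mat=f((H>100)&(H<125)&(S>50)),plate=f((S<60)&(V>190)),bar=f((H<16)&(V<160)&(S>110)),handle=f(((H<7)|(H>172))&(S>170)))
E
python3 - <<'E'
from meas import *
im,K,T=grab('top'); M=masks(im)
B=dict(board=(295,205,355,250,.010),white=(295,250,355,295,.012),slate=(395,255,450,292,.012),mat=(380,185,455,245,.003),plate=(393,195,447,235,.013),bar=(400,200,440,228,.043),handle=(160,230,185,280,.074))
for n,b in B.items():
    c=blob(im,M[n],b[:4]); print(n,*rect(c,b[4],K,T))
# jig: white posts at z=.09
w=M['white'].copy(); w[:, :190]=0; w[:,265:]=0; w[:225]=0; w[285:]=0
n,l,s,ce=cv2.connectedComponentsWithStats(w)
for i in range(1,n):
    if s[i,4]>5: print(s[i].tolist(),ce[i].round(1),ray(ce[i],.09,K,T).round(4))
E
```

```text
board [ 0.5627 -0.0978] (0.5629, -0.0979) [56.2, 89.4] 100.1
white [ 0.4524 -0.0918] (0.4524, -0.0917) [54.9, 89.1] 98.1
slate [ 0.4422 -0.3378] (0.4426, -0.3379) [56.7, 90.8] 79.1
mat [ 0.5928 -0.3385] (0.5931, -0.3386) [105.3, 134.1] 87.0
plate [ 0.5874 -0.3398] (0.5875, -0.34) [54.9, 88.8] 97.4
bar [ 0.5857 -0.3382] (0.5858, -0.3381) [20.6, 49.0] 97.0
handle [0.4913 0.2653] (0.4915, 0.266) [14.2, 67.3] 0.8
[237, 232, 6, 5, 29] [239.4 233.9] [0.5382 0.1042 0.09  ]
[203, 234, 6, 6, 31] [205.5 236.1] [0.5348 0.1842 0.09  ]
[240, 239, 11, 22, 119] [246.7 249. ] [0.5018 0.0873 0.09  ]
[196, 240, 6, 26, 123] [198.9 252.8] [0.4955 0.1993 0.09  ]
[212, 251, 3, 13, 28] [212.6 257.1] [0.4846 0.1672 0.09  ]
[239, 263, 5, 6, 30] [241.  265.5] [0.4631 0.1009 0.09  ]
[204, 266, 6, 6, 29] [206.6 268.2] [0.4586 0.1811 0.09  ]
```

```bash
cat > plan.py <<'E'
import sys
from h import *
from scipy.spatial.transform import Rotation as R
def Rd(deg):
    a=np.radians(deg); y=np.array([np.cos(a),np.sin(a),0]); z=np.array([0,0,-1.]); return np.c_[np.cross(y,z),y,z]
def plan(wps):
    o=bot.get_obs(); p=np.array(o['ee_pos']); Rc=np.array(o['tool_rot'])
    print('now',round(float(o['clock']),2),p.round(4),'yaw',np.degrees(np.arctan2(Rc[1,1],Rc[0,1])).round(1),'F',np.round(o['force'],1),'w',round(float(o['grip_width']),4))
    for x,y,z,a in wps:
        t=np.array([x,y,z]); Rt=Rd(a); s=Rc.T@(t-p); v=(R.from_matrix(Rc.T@Rt)).as_rotvec()
        print([x,y,z,a],'->',np.r_[s,v].round(3).tolist(),'dist',np.linalg.norm(s).round(3)); p,Rc=t,Rt
if __name__=='__main__': plan([[float(v) for v in a.split(',')] for a in sys.argv[1:]])
E
python3 - <<'E'
from meas import *
im,K,T=grab('side'); M=masks(im)
a=np.radians(2.9); X=np.array([np.cos(a),np.sin(a),0]);Y=np.array([-np.sin(a),np.cos(a),0]);C=np.array([.4987,.1426,0])
v=im.copy()
for sx in(-1,1):
  for sy in(-1,1):
    for dx in(32,44):
      for dy in (33,47):
        q=proj(C+X*sx*dx/1000+Y*sy*dy/1000+[0,0,.09],K,T); cv2.circle(v,tuple((q*16).round().astype(int).tolist()),8,(0,0,255),-1,cv2.LINE_AA,4)
h=C+Y*.1236+[0,0,.074]
for sx in(-35,35):
  for sy in(-7,7):
    q=proj(h+X*sx/1000+Y*sy/1000,K,T); cv2.circle(v,tuple((q*16).round().astype(int).tolist()),8,(255,0,0),-1,cv2.LINE_AA,4)
cv2.imwrite('pics/s1.png',cv2.resize(v[180:265,190:300],None,fx=6,fy=6,interpolation=cv2.INTER_CUBIC))
E
python3 plan.py .3,.36,.23,40 .44,.12,.2,10 .563,-.098,.12,10
```

```text
now 0.25 [0.1604 0.6037 0.2308] yaw 75.1 F [-0.4  0.6  0.8] w 0.0854
[0.3, 0.36, 0.23, 40.0] -> [-0.198, -0.2, 0.001, -0.001, 0.0, 0.613] dist 0.281
[0.44, 0.12, 0.2, 10.0] -> [-0.274, -0.047, 0.03, 0.0, 0.0, 0.524] dist 0.279
[0.563, -0.098, 0.12, 10.0] -> [-0.236, 0.083, 0.08, 0.0, 0.0, 0.0] dist 0.263
```

View pics/s1.png

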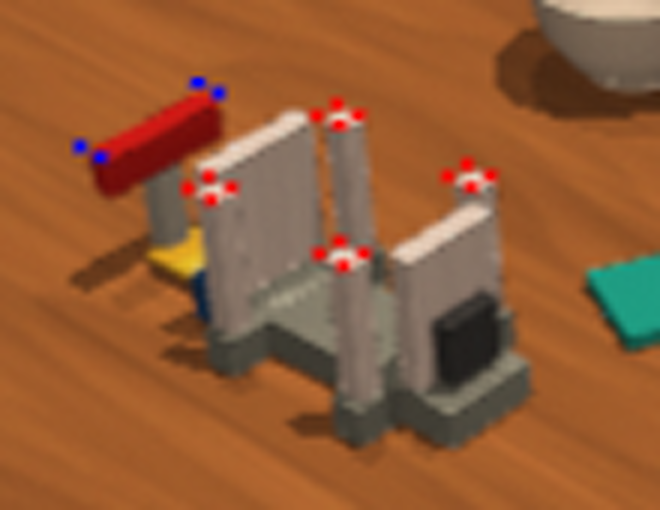

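The projected post tops land on the posts in the side view, so the jig pose (0.4987, 0.1426, yaw 2.9°) holds. The handle sits about 2 px off, which I'll refine later. Now moving to the board.

Request:
{"api": "apply_moves", "payload": {
  "moves": [
    [[-0.198,-0.2,0.001,0,0,0.613],[-0.198,-0.2,0.001,0,0,0.613],[-0.198,-0.2,0.001,0,0,0.613],[-0.198,-0.2,0.001,0,0,0.613],[-0.198,-0.2,0.001,0,0,0.613],[-0.198,-0.2,0.001,0,0,0.613],[-0.198,-0.2,0.001,0,0,0.613],[-0.198,-0.2,0.001,0,0,0.613]]
  ],
  "fingers": 0.25,
  "newtons": 40
}}

```text
clock: 0.92
ee_pos: [0.3024, 0.3554, 0.23]
tool_rot: [[-0.638, 0.77, -0.0], [0.77, 0.638, -0.003], [-0.002, -0.002, -1.0]]
force: [-0.5, 0.2, 0.5]
grip_width: 0.0638
```

Request:
{"api": "apply_moves", "payload": {
  "moves": [
    [[-0.274,-0.047,0.03,0,0,0.524],[-0.274,-0.047,0.03,0,0,0.524],[-0.274,-0.047,0.03,0,0,0.524],[-0.274,-0.047,0.03,0,0,0.524],[-0.274,-0.047,0.03,0,0,0.524],[-0.274,-0.047,0.03,0,0,0.524],[-0.274,-0.047,0.03,0,0,0.524],[-0.274,-0.047,0.03,0,0,0.524]]
  ]
}}

```text
clock: 1.58
ee_pos: [0.4457, 0.1101, 0.2006]
tool_rot: [[-0.162, 0.987, 0.004], [0.987, 0.162, -0.005], [-0.006, 0.003, -1.0]]
force: [0.1, 0.3, -0.3]
grip_width: 0.0641
```

Request:
{"api": "apply_moves", "payload": {
  "moves": [
    [[-0.236,0.083,0.08,0,0,0],[-0.236,0.083,0.08,0,0,0],[-0.236,0.083,0.08,0,0,0],[-0.236,0.083,0.08,0,0,0],[-0.236,0.083,0.08,0,0,0],[-0.236,0.083,0.08,0,0,0],[-0.236,0.083,0.08,0,0,0],[-0.236,0.083,0.08,0,0,0]]
  ]
}}

```text
clock: 2.25
ee_pos: [0.5685, -0.1127, 0.121]
tool_rot: [[-0.158, 0.987, 0.005], [0.987, 0.158, -0.006], [-0.007, 0.004, -1.0]]
force: [0.2, -0.2, 1.1]
grip_width: 0.064
```

```bash
python3 plan.py .563,-.098,.03,10 .563,-.098,.002,10
```

```text
now 2.25 [ 0.5685 -0.1127  0.121 ] yaw 9.1 F [ 0.2 -0.2  1.1] w 0.064
[0.563, -0.098, 0.03, 10.0] -> [0.016, -0.004, 0.091, 0.004, 0.007, -0.015] dist 0.092
[0.563, -0.098, 0.002, 10.0] -> [0.0, 0.0, 0.028, 0.0, 0.0, 0.0] dist 0.028
```

Request:
{"api": "apply_moves", "payload": {
  "moves": [
    [[0.016,-0.004,0.03,0.004,0.007,-0.015],[0.016,-0.004,0.06,0.004,0.007,-0.015],[0.016,-0.004,0.091,0.004,0.007,-0.015],[0.016,-0.004,0.091,0.004,0.007,-0.015],[0.016,-0.004,0.091,0.004,0.007,-0.015]]
  ]
}}

```text
clock: 2.67
ee_pos: [0.5607, -0.0957, 0.029]
tool_rot: [[-0.175, 0.985, -0.004], [0.985, 0.175, 0.003], [0.003, -0.004, -1.0]]
force: [0.4, -0.7, 0.9]
grip_width: 0.0642
```

```bash
python3 plan.py .563,-.098,.001,10
```

```text
now 2.67 [ 0.5607 -0.0957  0.029 ] yaw 10.1 F [ 0.4 -0.7  0.9] w 0.0642
[0.563, -0.098, 0.001, 10.0] -> [-0.003, 0.002, 0.028, -0.004, -0.003, 0.001] dist 0.028
```

Request:
{"api": "apply_moves", "payload": {
  "moves": [
    [[-0.003,0.002,0.01,-0.002,-0.002,0],[-0.003,0.002,0.018,-0.003,-0.002,0],[-0.003,0.002,0.024,-0.003,-0.002,0],[-0.003,0.002,0.028,-0.003,-0.002,0],[-0.003,0.002,0.028,-0.003,-0.002,0],[-0.003,0.002,0.028,-0.003,-0.002,0]]
  ]
}}

```text
clock: 3.17
ee_pos: [0.5631, -0.0983, 0.0011]
tool_rot: [[-0.175, 0.985, -0.001], [0.985, 0.175, 0.001], [0.001, -0.001, -1.0]]
force: [0.3, -1.2, 0.8]
grip_width: 0.0637
```

Request:
{"api": "apply_moves", "payload": {
  "moves": [
    [[0,0,0,0,0,0],[0,0,0,0,0,0],[0,0,0,0,0,0],[0,0,0,0,0,0],[0,0,0,0,0,0],[0,0,0,0,0,0]]
  ],
  "fingers": 1,
  "newtons": 50
}}

```text
clock: 3.67
ee_pos: [0.5635, -0.0985, 0.002]
tool_rot: [[-0.174, 0.985, 0.0], [0.985, 0.174, 0.001], [0.001, 0.0, -1.0]]
force: [-1.2, 0.3, 5.3]
grip_width: 0.0541
```

Request:
{"api": "apply_moves", "payload": {
  "moves": [
    [[0,0,-0.02,0,0,0],[0,0,-0.05,0,0,0],[0,0,-0.08,0,0,0],[0,0,-0.11,0,0,0],[0,0,-0.14,0,0,0],[0,0,-0.15,0,0,0],[0,0,-0.15,0,0,0]]
  ]
}}

```text
clock: 4.25
ee_pos: [0.5654, -0.0993, 0.1547]
tool_rot: [[-0.175, 0.985, 0.006], [0.985, 0.175, -0.002], [-0.003, 0.006, -1.0]]
force: [0.1, -1.0, -1.0]
grip_width: 0.0539
```

```bash
python3 plan.py .4987,.1426,.15,2.9
python3 - <<'E'
from h import *
a,_,_=grab('side'); b,_,_=grab('top')
cv2.imwrite('pics/g1.png',np.hstack([cv2.resize(a[100:340,200:440],(400,400)),cv2.resize(b[150:310,240:400],(400,400))]))
E
```

```text
now 4.25 [ 0.5654 -0.0993  0.1547] yaw 10.1 F [ 0.1 -1.  -1. ] w 0.0539
[0.4987, 0.1426, 0.15, 2.9] -> [0.25, -0.023, 0.004, 0.006, 0.003, 0.125] dist 0.251
```

View pics/g1.png

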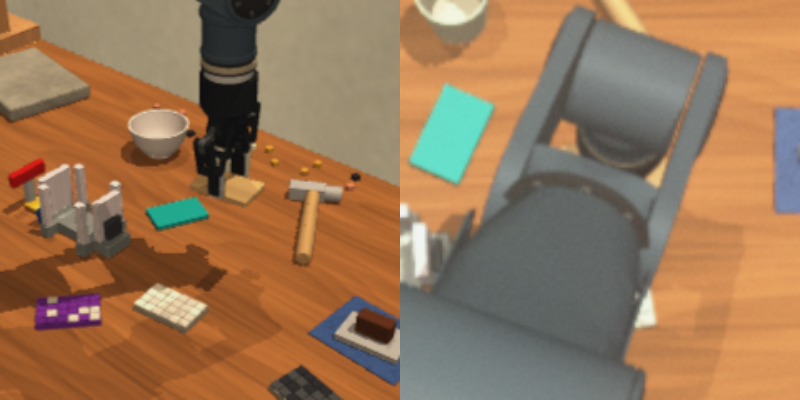

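The board is held level (image left, 225,185).

Request:
{"api": "apply_moves", "payload": {
  "moves": [
    [[0.04,-0.004,0.002,0.006,0.003,0.03],[0.08,-0.008,0.004,0.006,0.003,0.06],[0.12,-0.012,0.004,0.006,0.003,0.09],[0.16,-0.015,0.004,0.006,0.003,0.11],[0.2,-0.019,0.004,0.006,0.003,0.125],[0.235,-0.022,0.004,0.006,0.003,0.125],[0.25,-0.023,0.004,0.006,0.003,0.125],[0.25,-0.023,0.004,0.006,0.003,0.125]]
  ]
}}

```text
clock: 5.02
ee_pos: [0.4931, 0.1468, 0.1451]
tool_rot: [[-0.055, 0.998, -0.014], [0.998, 0.055, 0.004], [0.004, -0.013, -1.0]]
force: [-0.1, 0.0, -0.1]
grip_width: 0.0539
```

```bash
python3 plan.py .4987,.1426,.12,2.9
```

```text
now 5.02 [0.4931 0.1468 0.1451] yaw 3.1 F [-0.1  0.  -0.1] w 0.0539
[0.4987, 0.1426, 0.12, 2.9] -> [-0.005, 0.006, 0.025, -0.013, -0.004, 0.004] dist 0.026
```

Request:
{"api": "apply_moves", "payload": {
  "moves": [
    [[-0.005,0.006,0.01,-0.013,-0.004,0.004],[-0.005,0.006,0.02,-0.013,-0.004,0.004],[-0.005,0.006,0.025,-0.013,-0.004,0.004],[-0.005,0.006,0.025,-0.013,-0.004,0.004],[-0.005,0.006,0.025,-0.013,-0.004,0.004],[-0.005,0.006,0.025,-0.013,-0.004,0.004]]
  ]
}}

```text
clock: 5.52
ee_pos: [0.4993, 0.1417, 0.1198]
tool_rot: [[-0.05, 0.999, -0.001], [0.999, 0.05, 0.0], [0.0, -0.001, -1.0]]
force: [-0.5, -0.6, -0.3]
grip_width: 0.0539
```

```bash
python3 plan.py .4987,.1426,.12,2.9 .4987,.1426,.023,2.9
python3 - <<'E'
from h import *
a,_,_=grab('side'); cv2.imwrite('pics/g2.png',cv2.resize(a[120:280,160:320],(600,600)))
E
```

```text
now 5.52 [0.4993 0.1417 0.1198] yaw 2.9 F [-0.5 -0.6 -0.3] w 0.0539
[0.4987, 0.1426, 0.12, 2.9] -> [0.001, -0.001, -0.0, -0.001, -0.0, -0.001] dist 0.001
[0.4987, 0.1426, 0.023, 2.9] -> [0.0, 0.0, 0.097, 0.0, 0.0, 0.0] dist 0.097
```

View pics/g2.png

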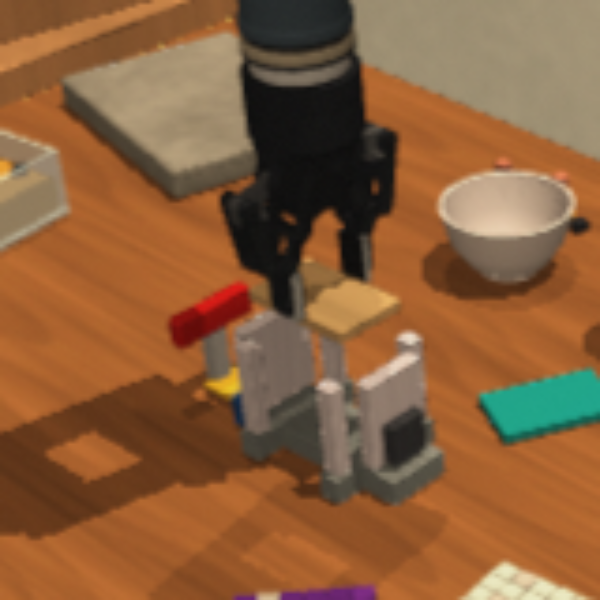

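The board is level and centred above the jig. Lowering it.

Request:
{"api": "apply_moves", "payload": {
  "moves": [
    [[0.001,-0.001,0.01,0,0,0],[0.001,-0.001,0.025,0,0,0],[0.001,-0.001,0.04,0,0,0],[0.001,-0.001,0.05,0,0,0],[0.001,-0.001,0.05,0,0,0]]
  ]
}}

```text
clock: 5.98
ee_pos: [0.4969, 0.1426, 0.0682]
tool_rot: [[-0.05, 0.999, -0.004], [0.999, 0.05, 0.0], [0.0, -0.004, -1.0]]
force: [0.2, -0.2, -1.1]
grip_width: 0.0541
```

```bash
python3 plan.py .4987,.1426,.023,2.9
```

```text
now 5.98 [0.4969 0.1426 0.0682] yaw 2.9 F [ 0.2 -0.2 -1.1] w 0.0541
[0.4987, 0.1426, 0.023, 2.9] -> [-0.0, 0.002, 0.045, -0.004, -0.0, -0.001] dist 0.045
```

Request:
{"api": "apply_moves", "payload": {
  "moves": [
    [[0,0.002,0.01,-0.003,0,0],[0,0.002,0.02,-0.003,0,0],[0,0.002,0.03,-0.003,0,0],[0,0.002,0.038,-0.003,0,0],[0,0.002,0.042,-0.003,0,0],[0,0.002,0.044,-0.003,0,0],[0,0.002,0.044,-0.003,0,0]]
  ]
}}

```text
clock: 6.57
ee_pos: [0.4985, 0.1426, 0.0237]
tool_rot: [[-0.05, 0.999, -0.002], [0.999, 0.05, 0.0], [0.0, -0.002, -1.0]]
force: [0.6, -0.5, 0.2]
grip_width: 0.0538
```

```bash
python3 plan.py .4987,.1426,.022,2.9
```

```text
now 6.57 [0.4985 0.1426 0.0237] yaw 2.9 F [ 0.6 -0.5  0.2] w 0.0538
[0.4987, 0.1426, 0.022, 2.9] -> [-0.0, 0.0, 0.002, -0.002, -0.0, -0.001] dist 0.002
```

Request:
{"api": "apply_moves", "payload": {
  "moves": [
    [[0,0,0.001,-0.001,0,0],[0,0,0.002,-0.001,0,0],[0,0,0.003,-0.001,0,0],[0,0,0.003,-0.001,0,0]]
  ]
}}

```text
clock: 6.9
ee_pos: [0.4988, 0.1427, 0.022]
tool_rot: [[-0.05, 0.999, 0.0], [0.999, 0.05, 0.0], [0.0, 0.0, -1.0]]
force: [-1.7, -0.4, 6.3]
grip_width: 0.0535
```

Request:
{"api": "apply_moves", "payload": {
  "moves": [
    [[0,0,0,0,0,0],[0,0,0,0,0,0],[0,0,0,0,0,0],[0,0,0,0,0,0]]
  ],
  "fingers": 0.23
}}

```text
clock: 7.23
ee_pos: [0.4989, 0.1427, 0.022]
tool_rot: [[-0.05, 0.999, 0.001], [0.999, 0.05, 0.0], [0.0, 0.001, -1.0]]
force: [0.3, 1.8, -0.2]
grip_width: 0.0656
```

Request:
{"api": "apply_moves", "payload": {
  "moves": [
    [[0,0,-0.02,0,0,0],[0,0,-0.05,0,0,0],[0,0,-0.08,0,0,0],[0,0,-0.11,0,0,0],[0,0,-0.13,0,0,0],[0,0,-0.13,0,0,0],[0,0,-0.13,0,0,0]]
  ]
}}

```text
clock: 7.82
ee_pos: [0.4995, 0.1428, 0.153]
tool_rot: [[-0.05, 0.999, 0.003], [0.999, 0.05, 0.0], [0.0, 0.003, -1.0]]
force: [-0.4, -0.3, -1.1]
grip_width: 0.0656
```

```bash
python3 plan.py .4524,-.0918,.15,8.1
python3 - <<'E'
from meas import *
im,K,T=grab('top','t2.png'); M=masks(im)
B=dict(white=(295,250,355,295,.012),slate=(395,255,450,292,.012),bar=(400,200,440,228,.043))
for n,b in B.items():
    try: print(n,*rect(blob(im,M[n],b[:4]),b[4],K,T))
    except Exception as e: print(n,e)
a,_,_=grab('side'); cv2.imwrite('pics/g3.png',np.hstack([cv2.resize(a[160:290,180:310],(400,400)),cv2.resize(im[200:320,150:270],(400,400))]))
E
```

```text
now 7.82 [0.4995 0.1428 0.153 ] yaw 2.9 F [-0.4 -0.3 -1.1] w 0.0656
[0.4524, -0.0918, 0.15, 8.1] -> [-0.232, -0.059, 0.003, 0.003, -0.0, -0.091] dist 0.239
white [ 0.4523 -0.0919] (0.4521, -0.0919) [56.4, 88.7] 97.4
slate [ 0.4421 -0.3376] (0.4424, -0.3377) [56.2, 90.5] 79.1
bar [ 0.5859 -0.338 ] (0.586, -0.338) [21.0, 49.0] 96.9
```

View pics/g3.png

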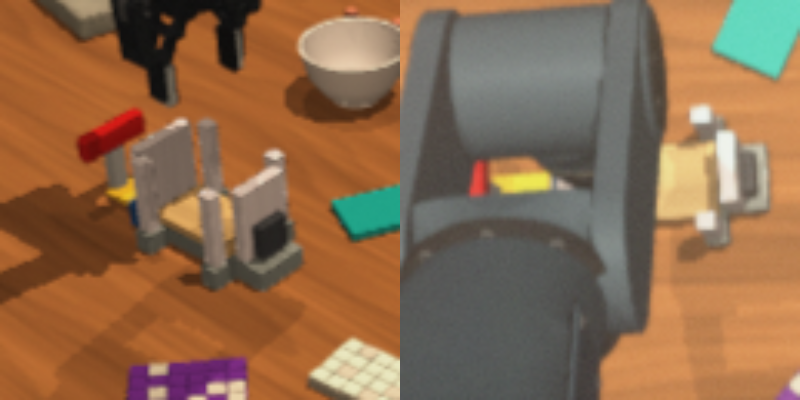

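The board lies flat in the pocket (image left, 200,220). White plaque next.

Request:
{"api": "apply_moves", "payload": {
  "moves": [
    [[-0.04,-0.01,0.003,0.003,0,-0.02],[-0.08,-0.02,0.003,0.003,0,-0.04],[-0.12,-0.03,0.003,0.003,0,-0.06],[-0.16,-0.04,0.003,0.003,0,-0.085],[-0.19,-0.049,0.003,0.003,0,-0.085],[-0.215,-0.055,0.003,0.003,0,-0.085],[-0.23,-0.059,0.003,0.003,0,-0.085],[-0.232,-0.059,0.003,0.003,0,-0.085]]
  ]
}}

```text
clock: 8.58
ee_pos: [0.4494, -0.0944, 0.1467]
tool_rot: [[-0.131, 0.991, -0.007], [0.991, 0.131, 0.001], [0.002, -0.007, -1.0]]
force: [-0.9, 0.2, -0.1]
grip_width: 0.0659
```

```bash
python3 plan.py .4523,-.0918,.03,7.8
```

```text
now 8.58 [ 0.4494 -0.0944  0.1467] yaw 7.5 F [-0.9  0.2 -0.1] w 0.0659
[0.4523, -0.0918, 0.03, 7.8] -> [0.002, 0.004, 0.117, -0.007, -0.002, -0.005] dist 0.117
```

Request:
{"api": "apply_moves", "payload": {
  "moves": [
    [[0.002,0.004,0.03,-0.007,-0.002,-0.005],[0.002,0.004,0.06,-0.007,-0.002,-0.005],[0.002,0.004,0.09,-0.007,-0.002,-0.005],[0.002,0.004,0.11,-0.007,-0.002,-0.005],[0.002,0.004,0.117,-0.007,-0.002,-0.005],[0.002,0.004,0.117,-0.007,-0.002,-0.005],[0.002,0.004,0.117,-0.007,-0.002,-0.005]]
  ]
}}

```text
clock: 9.17
ee_pos: [0.452, -0.0912, 0.0293]
tool_rot: [[-0.136, 0.991, -0.002], [0.991, 0.136, 0.0], [0.001, -0.002, -1.0]]
force: [-0.0, 0.1, 0.4]
grip_width: 0.0658
```

```bash
python3 plan.py .4523,-.0918,.002,7.8
```

```text
now 9.17 [ 0.452  -0.0912  0.0293] yaw 7.8 F [-0.   0.1  0.4] w 0.0658
[0.4523, -0.0918, 0.002, 7.8] -> [-0.001, 0.0, 0.027, -0.002, -0.001, 0.0] dist 0.027
```

Request:
{"api": "apply_moves", "payload": {
  "moves": [
    [[-0.001,0,0.008,-0.002,-0.001,0],[-0.001,0,0.016,-0.002,-0.001,0],[-0.001,0,0.022,-0.002,-0.001,0],[-0.001,0,0.027,-0.002,-0.001,0],[-0.001,0,0.027,-0.002,-0.001,0],[-0.001,0,0.027,-0.002,-0.001,0]]
  ]
}}

```text
clock: 9.67
ee_pos: [0.452, -0.0922, 0.0021]
tool_rot: [[-0.136, 0.991, 0.0], [0.991, 0.136, -0.0], [-0.0, 0.0, -1.0]]
force: [-0.1, 0.2, -0.5]
grip_width: 0.0655
```

Request:
{"api": "apply_moves", "payload": {
  "moves": [
    [[0,0,0,0,0,0],[0,0,0,0,0,0],[0,0,0,0,0,0],[0,0,0,0,0,0],[0,0,0,0,0,0],[0,0,0,0,0,0]]
  ],
  "fingers": 1,
  "newtons": 50
}}

```text
clock: 10.17
ee_pos: [0.4521, -0.0923, 0.0026]
tool_rot: [[-0.136, 0.991, 0.001], [0.991, 0.136, -0.0], [-0.001, 0.001, -1.0]]
force: [-1.5, -1.0, 5.9]
grip_width: 0.054
```

Request:
{"api": "apply_moves", "payload": {
  "moves": [
    [[0,0,-0.02,0,0,0],[0,0,-0.05,0,0,0],[0,0,-0.08,0,0,0],[0,0,-0.11,0,0,0],[0,0,-0.14,0,0,0],[0,0,-0.15,0,0,0],[0,0,-0.15,0,0,0]]
  ]
}}

```text
clock: 10.75
ee_pos: [0.4536, -0.0929, 0.1553]
tool_rot: [[-0.136, 0.991, 0.007], [0.991, 0.136, -0.003], [-0.004, 0.006, -1.0]]
force: [-0.2, 0.4, -2.0]
grip_width: 0.054
```

```bash
python3 plan.py .4987,.1426,.15,2.9
```

```text
now 10.75 [ 0.4536 -0.0929  0.1553] yaw 7.8 F [-0.2  0.4 -2. ] w 0.054
[0.4987, 0.1426, 0.15, 2.9] -> [0.227, 0.077, 0.005, 0.007, 0.004, 0.086] dist 0.24
```

Held (weight about 1 N, width 54 mm as before). Moving over the jig.

Request:
{"api": "apply_moves", "payload": {
  "moves": [
    [[0.038,0.013,0.003,0.007,0.004,0.02],[0.076,0.026,0.005,0.007,0.004,0.04],[0.114,0.039,0.005,0.007,0.004,0.06],[0.152,0.052,0.005,0.007,0.004,0.086],[0.185,0.063,0.005,0.007,0.004,0.086],[0.21,0.071,0.005,0.007,0.004,0.086],[0.224,0.076,0.005,0.007,0.004,0.086],[0.227,0.077,0.005,0.007,0.004,0.086]]
  ]
}}

```text
clock: 11.42
ee_pos: [0.4984, 0.145, 0.1482]
tool_rot: [[-0.054, 0.999, -0.003], [0.999, 0.054, 0.0], [0.001, -0.002, -1.0]]
force: [-0.6, -0.4, -1.1]
grip_width: 0.054
```

```bash
python3 plan.py .4987,.1426,.12,2.9
```

```text
now 11.42 [0.4984 0.145  0.1482] yaw 3.1 F [-0.6 -0.4 -1.1] w 0.054
[0.4987, 0.1426, 0.12, 2.9] -> [-0.002, 0.0, 0.028, -0.002, -0.001, 0.003] dist 0.028
```

Request:
{"api": "apply_moves", "payload": {
  "moves": [
    [[-0.002,0,0.01,-0.002,-0.001,0.003],[-0.002,0,0.02,-0.002,-0.001,0.003],[-0.002,0,0.028,-0.002,-0.001,0.003],[-0.002,0,0.028,-0.002,-0.001,0.003],[-0.002,0,0.028,-0.002,-0.001,0.003],[-0.002,0,0.028,-0.002,-0.001,0.003]]
  ]
}}

```text
clock: 11.92
ee_pos: [0.4985, 0.1424, 0.1201]
tool_rot: [[-0.05, 0.999, -0.001], [0.999, 0.05, -0.001], [-0.001, -0.001, -1.0]]
force: [0.7, -1.3, -0.7]
grip_width: 0.0539
```

```bash
python3 plan.py .4987,.1426,.06,2.9 .4987,.1426,.032,2.9;  python3 - <<'E'
from h import *
a,_,_=grab('side'); cv2.imwrite('pics/g4.png',cv2.resize(a[120:280,160:320],(480,480)))
E
```

```text
now 11.92 [0.4985 0.1424 0.1201] yaw 2.9 F [ 0.7 -1.3 -0.7] w 0.0539
[0.4987, 0.1426, 0.06, 2.9] -> [0.0, 0.0, 0.06, -0.001, 0.001, -0.001] dist 0.06
[0.4987, 0.1426, 0.032, 2.9] -> [0.0, 0.0, 0.028, 0.0, 0.0, 0.0] dist 0.028
```

View pics/g4.png

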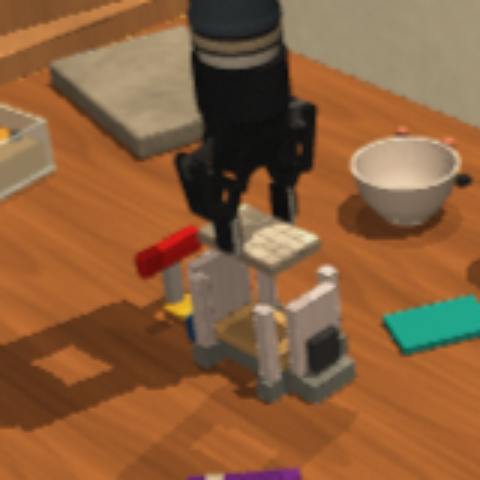

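The white plaque is held level and aligned over the jig (260,240). Lowering in two stages.

Request:
{"api": "apply_moves", "payload": {
  "moves": [
    [[0,0,0.012,0,0,0],[0,0,0.026,0,0,0],[0,0,0.04,0,0,0],[0,0,0.052,0,0,0],[0,0,0.06,0,0,0],[0,0,0.06,0,0,0]]
  ]
}}

```text
clock: 12.47
ee_pos: [0.4981, 0.1423, 0.0594]
tool_rot: [[-0.05, 0.999, -0.002], [0.999, 0.05, -0.001], [-0.001, -0.002, -1.0]]
force: [-0.3, 0.2, -0.7]
grip_width: 0.0544
```

```bash
python3 plan.py .4987,.1426,.032,2.9
```

```text
now 12.47 [0.4981 0.1423 0.0594] yaw 2.9 F [-0.3  0.2 -0.7] w 0.0544
[0.4987, 0.1426, 0.032, 2.9] -> [0.0, 0.001, 0.027, -0.002, 0.001, -0.001] dist 0.027
```

Request:
{"api": "apply_moves", "payload": {
  "moves": [
    [[0,0.001,0.008,-0.002,0,0],[0,0.001,0.015,-0.002,0,0],[0,0.001,0.021,-0.002,0,0],[0,0.001,0.025,-0.002,0,0],[0,0.001,0.027,-0.002,0,0],[0,0.001,0.027,-0.002,0,0],[0,0.001,0.027,-0.002,0,0]]
  ]
}}

```text
clock: 13.05
ee_pos: [0.4989, 0.1423, 0.0327]
tool_rot: [[-0.05, 0.999, -0.0], [0.999, 0.05, -0.001], [-0.001, -0.0, -1.0]]
force: [-0.0, -0.3, 2.5]
grip_width: 0.0542
```

```bash
python3 plan.py .4987,.1426,.032,2.9
```

```text
now 13.05 [0.4989 0.1423 0.0327] yaw 2.9 F [-0.  -0.3  2.5] w 0.0542
[0.4987, 0.1426, 0.032, 2.9] -> [0.0, -0.0, 0.001, -0.0, 0.001, -0.001] dist 0.001
```

Contact is made. Releasing and retreating.

Request:
{"api": "apply_moves", "payload": {
  "moves": [
    [[0,0,0,0,0,0],[0,0,0,0,0,0],[0,0,0,0,0,0],[0,0,0,0,0,0]]
  ],
  "fingers": 0.23
}}

```text
clock: 13.38
ee_pos: [0.4991, 0.1423, 0.0327]
tool_rot: [[-0.05, 0.999, 0.0], [0.999, 0.05, -0.001], [-0.001, 0.0, -1.0]]
force: [0.0, 0.1, -0.4]
grip_width: 0.0658
```

Request:
{"api": "apply_moves", "payload": {
  "moves": [
    [[0,0,-0.02,0,0,0],[0,0,-0.05,0,0,0],[0,0,-0.08,0,0,0],[0,0,-0.11,0,0,0],[0,0,-0.12,0,0,0],[0,0,-0.12,0,0,0],[0,0,-0.12,0,0,0]]
  ]
}}

```text
clock: 13.97
ee_pos: [0.4989, 0.1424, 0.1526]
tool_rot: [[-0.05, 0.999, 0.001], [0.999, 0.05, -0.001], [-0.001, 0.001, -1.0]]
force: [0.2, 0.7, -0.7]
grip_width: 0.0657
```

```bash
python3 - <<'E'
from meas import *
im,K,T=grab('top'); M=masks(im)
B=dict(slate=(395,255,450,292,.012),bar=(400,200,440,228,.043),plate=(393,195,447,235,.013))
for n,b in B.items():
    try: print(n,*rect(blob(im,M[n],b[:4]),b[4],K,T))
    except Exception as e: print(n,e)
E
python3 plan.py .47,-.1,.15,-5 .4422,-.3377,.12,-10.9
```

```text
slate [ 0.4421 -0.3376] (0.4424, -0.3377) [56.2, 90.5] 79.1
bar [ 0.5858 -0.3383] (0.5859, -0.3382) [20.7, 48.7] 98.3
plate [ 0.588  -0.3399] (0.5883, -0.34) [56.6, 89.2] 97.3
now 14.02 [0.4982 0.1423 0.1517] yaw 2.9 F [ 0.   0.2 -0. ] w 0.066
[0.47, -0.1, 0.15, -5.0] -> [-0.241, -0.04, 0.002, -0.002, 0.001, 0.137] dist 0.244
[0.4422, -0.3377, 0.12, -10.9] -> [-0.239, -0.007, 0.03, 0.0, 0.0, 0.103] dist 0.241
```

Request:
{"api": "apply_moves", "payload": {
  "moves": [
    [[-0.04,-0.007,0.001,0,0,0.03],[-0.08,-0.013,0.002,0,0,0.06],[-0.12,-0.02,0.002,0,0,0.09],[-0.16,-0.027,0.002,0,0,0.12],[-0.2,-0.033,0.002,0,0,0.137],[-0.241,-0.04,0.002,0,0,0.137],[-0.241,-0.04,0.002,0,0,0.137]]
  ]
}}

```text
clock: 14.6
ee_pos: [0.47, -0.1072, 0.1482]
tool_rot: [[0.094, 0.996, -0.003], [0.996, -0.094, -0.003], [-0.003, -0.003, -1.0]]
force: [0.4, 0.6, 0.7]
grip_width: 0.0656
```

Request:
{"api": "apply_moves", "payload": {
  "moves": [
    [[-0.04,-0.001,0.005,0,0,0.03],[-0.08,-0.002,0.01,0,0,0.06],[-0.12,-0.003,0.015,0,0,0.09],[-0.16,-0.005,0.02,0,0,0.103],[-0.195,-0.006,0.025,0,0,0.103],[-0.225,-0.007,0.03,0,0,0.103],[-0.239,-0.007,0.03,0,0,0.103],[-0.239,-0.007,0.03,0,0,0.103]]
  ]
}}

```text
clock: 15.27
ee_pos: [0.4399, -0.347, 0.117]
tool_rot: [[0.2, 0.98, -0.004], [0.98, -0.2, -0.002], [-0.002, -0.003, -1.0]]
force: [1.9, -0.7, 0.1]
grip_width: 0.066
```

```bash
python3 plan.py .4422,-.3377,.03,-10.9
```

```text
now 15.27 [ 0.4399 -0.347   0.117 ] yaw -11.5 F [ 1.9 -0.7  0.1] w 0.066
[0.4422, -0.3377, 0.03, -10.9] -> [0.01, 0.001, 0.087, -0.003, 0.002, -0.011] dist 0.088
```

Request:
{"api": "apply_moves", "payload": {
  "moves": [
    [[0.01,0.001,0.025,-0.003,0.002,-0.011],[0.01,0.001,0.05,-0.003,0.002,-0.011],[0.01,0.001,0.07,-0.003,0.002,-0.011],[0.01,0.001,0.087,-0.003,0.002,-0.011],[0.01,0.001,0.087,-0.003,0.002,-0.011],[0.01,0.001,0.087,-0.003,0.002,-0.011]]
  ]
}}

```text
clock: 15.77
ee_pos: [0.4419, -0.3346, 0.029]
tool_rot: [[0.187, 0.982, -0.003], [0.982, -0.187, 0.003], [0.003, -0.004, -1.0]]
force: [-0.2, -0.0, 0.6]
grip_width: 0.0657
```

```bash
python3 plan.py .4422,-.3377,.002,-10.9
```

```text
now 15.77 [ 0.4419 -0.3346  0.029 ] yaw -10.8 F [-0.2 -0.   0.6] w 0.0657
[0.4422, -0.3377, 0.002, -10.9] -> [-0.003, 0.001, 0.027, -0.004, -0.003, 0.002] dist 0.027
```

Request:
{"api": "apply_moves", "payload": {
  "moves": [
    [[-0.003,0.001,0.008,-0.004,-0.003,0.002],[-0.003,0.001,0.016,-0.004,-0.003,0.002],[-0.003,0.001,0.022,-0.004,-0.003,0.002],[-0.003,0.001,0.027,-0.004,-0.003,0.002],[-0.003,0.001,0.027,-0.004,-0.003,0.002],[-0.003,0.001,0.027,-0.004,-0.003,0.002]]
  ]
}}

```text
clock: 16.27
ee_pos: [0.4421, -0.3376, 0.0018]
tool_rot: [[0.19, 0.982, -0.0], [0.982, -0.19, 0.0], [-0.0, -0.0, -1.0]]
force: [0.5, -0.7, -0.5]
grip_width: 0.0658
```

Request:
{"api": "apply_moves", "payload": {
  "moves": [
    [[0,0,0,0,0,0],[0,0,0,0,0,0],[0,0,0,0,0,0],[0,0,0,0,0,0],[0,0,0,0,0,0],[0,0,0,0,0,0]]
  ],
  "fingers": 1,
  "newtons": 50
}}

```text
clock: 16.77
ee_pos: [0.4424, -0.338, 0.0025]
tool_rot: [[0.19, 0.982, 0.0], [0.982, -0.19, -0.001], [-0.001, 0.001, -1.0]]
force: [-0.5, -0.1, 6.1]
grip_width: 0.0544
```

Request:
{"api": "apply_moves", "payload": {
  "moves": [
    [[0,0,-0.02,0,0,0],[0,0,-0.05,0,0,0],[0,0,-0.08,0,0,0],[0,0,-0.11,0,0,0],[0,0,-0.14,0,0,0],[0,0,-0.15,0,0,0],[0,0,-0.15,0,0,0]]
  ]
}}

```text
clock: 17.35
ee_pos: [0.4436, -0.3392, 0.155]
tool_rot: [[0.19, 0.982, 0.005], [0.982, -0.19, -0.006], [-0.005, 0.006, -1.0]]
force: [0.3, -0.0, -0.2]
grip_width: 0.0543
```

```bash
python3 plan.py .47,-.1,.155,-5 .4987,.1426,.15,2.9
```

```text
now 17.35 [ 0.4436 -0.3392  0.155 ] yaw -10.9 F [ 0.3 -0.  -0.2] w 0.0543
[0.47, -0.1, 0.155, -5.0] -> [0.24, -0.019, -0.001, 0.005, 0.005, -0.104] dist 0.241
[0.4987, 0.1426, 0.15, 2.9] -> [0.244, 0.007, 0.005, 0.0, 0.0, -0.138] dist 0.244
```

Request:
{"api": "apply_moves", "payload": {
  "moves": [
    [[0.04,-0.003,-0.001,0.005,0.005,-0.03],[0.08,-0.006,-0.001,0.005,0.005,-0.06],[0.12,-0.01,-0.001,0.005,0.005,-0.09],[0.16,-0.013,-0.001,0.005,0.005,-0.104],[0.2,-0.016,-0.001,0.005,0.005,-0.104],[0.24,-0.019,-0.001,0.005,0.005,-0.104],[0.24,-0.019,-0.001,0.005,0.005,-0.104]]
  ]
}}

```text
clock: 17.93
ee_pos: [0.4672, -0.0923, 0.1525]
tool_rot: [[0.081, 0.997, -0.007], [0.997, -0.08, 0.006], [0.005, -0.008, -1.0]]
force: [-0.5, -0.3, -1.5]
grip_width: 0.0543
```

```bash
python3 plan.py .4987,.1426,.15,2.9
```

```text
now 17.93 [ 0.4672 -0.0923  0.1525] yaw -4.6 F [-0.5 -0.3 -1.5] w 0.0543
[0.4987, 0.1426, 0.15, 2.9] -> [0.237, 0.013, 0.004, -0.007, -0.006, -0.131] dist 0.237
```

Request:
{"api": "apply_moves", "payload": {
  "moves": [
    [[0.038,0.002,0.004,-0.007,-0.006,-0.03],[0.076,0.004,0.004,-0.007,-0.006,-0.06],[0.114,0.006,0.004,-0.007,-0.006,-0.09],[0.152,0.008,0.004,-0.007,-0.006,-0.12],[0.19,0.01,0.004,-0.007,-0.006,-0.131],[0.22,0.012,0.004,-0.007,-0.006,-0.131],[0.235,0.013,0.004,-0.007,-0.006,-0.131],[0.235,0.013,0.004,-0.007,-0.006,-0.131]]
  ]
}}

```text
clock: 18.6
ee_pos: [0.4984, 0.1435, 0.1477]
tool_rot: [[-0.055, 0.999, -0.003], [0.999, 0.055, 0.0], [0.001, -0.003, -1.0]]
force: [0.4, -0.2, -1.4]
grip_width: 0.0539
```

```bash
python3 plan.py .4987,.1426,.12,2.9
```

```text
now 18.6 [0.4984 0.1435 0.1477] yaw 3.1 F [ 0.4 -0.2 -1.4] w 0.0539
[0.4987, 0.1426, 0.12, 2.9] -> [-0.001, 0.0, 0.028, -0.003, -0.001, 0.004] dist 0.028
```

Request:
{"api": "apply_moves", "payload": {
  "moves": [
    [[-0.001,0,0.01,-0.003,-0.001,0.004],[-0.001,0,0.02,-0.003,-0.001,0.004],[-0.001,0,0.028,-0.003,-0.001,0.004],[-0.001,0,0.028,-0.003,-0.001,0.004],[-0.001,0,0.028,-0.003,-0.001,0.004],[-0.001,0,0.028,-0.003,-0.001,0.004]]
  ]
}}

```text
clock: 19.1
ee_pos: [0.4985, 0.1419, 0.1196]
tool_rot: [[-0.049, 0.999, -0.0], [0.999, 0.049, -0.0], [-0.0, -0.0, -1.0]]
force: [1.2, -0.8, -1.3]
grip_width: 0.0543
```

```bash
python3 plan.py .4987,.1426,.074,2.9 .4987,.1426,.044,2.9;  python3 - <<'E'
from h import *
a,_,_=grab('side'); cv2.imwrite('pics/g5.png',cv2.resize(a[120:280,160:320],(480,480)))
E
```

```text
now 19.1 [0.4985 0.1419 0.1196] yaw 2.8 F [ 1.2 -0.8 -1.3] w 0.0543
[0.4987, 0.1426, 0.074, 2.9] -> [0.001, 0.0, 0.046, -0.0, 0.0, -0.001] dist 0.046
[0.4987, 0.1426, 0.044, 2.9] -> [0.0, 0.0, 0.03, 0.0, 0.0, 0.0] dist 0.03
```

View pics/g5.png

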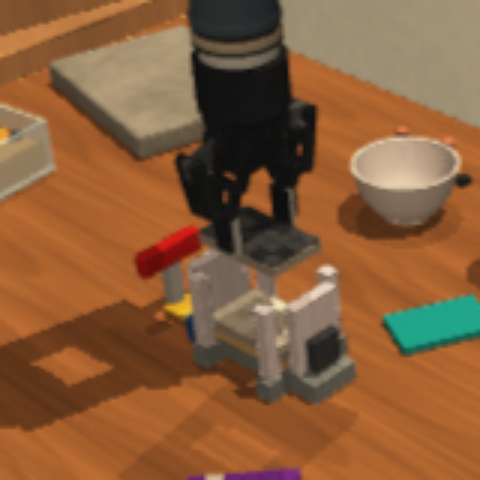

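The slate plaque is held level over the jig (260,240), and white lies flat on the board below it. Lowering.

Request:
{"api": "apply_moves", "payload": {
  "moves": [
    [[0.001,0,0.012,0,0,0],[0.001,0,0.024,0,0,0],[0.001,0,0.036,0,0,0],[0.001,0,0.046,0,0,0],[0.001,0,0.046,0,0,0]]
  ]
}}

```text
clock: 19.57
ee_pos: [0.4979, 0.1427, 0.0727]
tool_rot: [[-0.049, 0.999, -0.002], [0.999, 0.049, -0.001], [-0.001, -0.002, -1.0]]
force: [0.5, -0.4, -1.2]
grip_width: 0.0541
```

Request:
{"api": "apply_moves", "payload": {
  "moves": [
    [[0,0.001,0.008,0,0,0],[0,0.001,0.016,0,0,0],[0,0.001,0.023,0,0,0],[0,0.001,0.027,0,0,0],[0,0.001,0.029,0,0,0],[0,0.001,0.029,0,0,0]]
  ]
}}

```text
clock: 20.07
ee_pos: [0.4986, 0.1428, 0.0445]
tool_rot: [[-0.05, 0.999, -0.002], [0.999, 0.05, -0.001], [-0.001, -0.002, -1.0]]
force: [-2.6, -1.4, 6.9]
grip_width: 0.0539
```

```bash
python3 plan.py .4987,.1426,.044,2.9
```

```text
now 20.07 [0.4986 0.1428 0.0445] yaw 2.8 F [-2.6 -1.4  6.9] w 0.0539
[0.4987, 0.1426, 0.044, 2.9] -> [-0.0, 0.0, 0.0, -0.002, 0.001, -0.001] dist 0.001
```

Request:
{"api": "apply_moves", "payload": {
  "moves": [
    [[0,0,0,0,0,0],[0,0,0,0,0,0],[0,0,0,0,0,0],[0,0,0,0,0,0]]
  ],
  "fingers": 0.23
}}

```text
clock: 20.4
ee_pos: [0.4987, 0.1428, 0.0444]
tool_rot: [[-0.05, 0.999, -0.002], [0.999, 0.05, -0.001], [-0.001, -0.002, -1.0]]
force: [-0.3, -0.4, 0.2]
grip_width: 0.0657
```

Request:
{"api": "apply_moves", "payload": {
  "moves": [
    [[0,0,-0.02,0,0,0],[0,0,-0.05,0,0,0],[0,0,-0.08,0,0,0],[0,0,-0.11,0,0,0],[0,0,-0.12,0,0,0],[0,0,-0.12,0,0,0],[0,0,-0.12,0,0,0]]
  ]
}}

```text
clock: 20.98
ee_pos: [0.4987, 0.1428, 0.1642]
tool_rot: [[-0.05, 0.999, -0.002], [0.999, 0.05, -0.001], [-0.001, -0.002, -1.0]]
force: [-0.2, 0.3, -0.5]
grip_width: 0.0658
```

```bash
python3 - <<'E'
from meas import *
im,K,T=grab('top','t3.png'); M=masks(im)
B=dict(bar=(385,190,450,240,.043),plate=(385,190,450,240,.013))
for n,b in B.items():
    try: print(n,*rect(blob(im,M[n],b[:4]),b[4],K,T))
    except Exception as e: print(n,e)
a,_,_=grab('side'); cv2.imwrite('pics/g6.png',np.hstack([cv2.resize(a[160:290,180:310],(400,400)),cv2.resize(im[180:320,380:470],(260,400))]))
E
python3 plan.py .56,-.1,.16,5 .587,-.339,.14,7.2
```

```text
bar [ 0.5857 -0.3381] (0.5858, -0.3381) [20.6, 49.0] 96.9
plate [ 0.5881 -0.3398] (0.5882, -0.34) [56.7, 89.2] 97.0
now 21.08 [0.4977 0.1427 0.1628] yaw 2.8 F [ 0.1 -0.1  0.3] w 0.0654
[0.56, -0.1, 0.16, 5.0] -> [-0.246, 0.05, 0.003, -0.005, 0.001, -0.038] dist 0.251
[0.587, -0.339, 0.14, 7.2] -> [-0.24, 0.006, 0.02, 0.0, 0.0, -0.038] dist 0.241
```

View pics/g6.png

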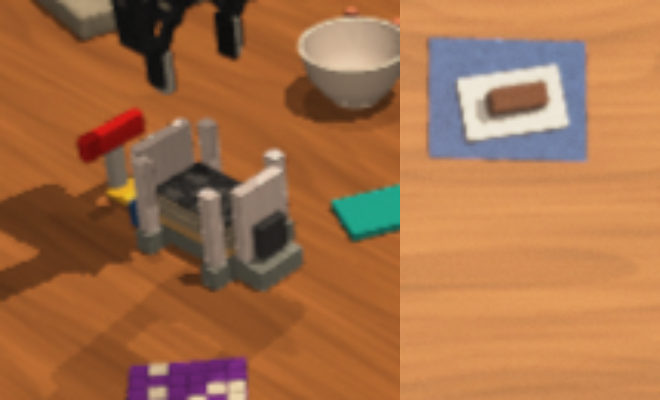

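The stack is flat with slate on top, and the press is still centred on its mat. Fetching the press.

Request:
{"api": "apply_moves", "payload": {
  "moves": [
    [[-0.04,0.008,0.003,-0.005,0,-0.01],[-0.08,0.016,0.003,-0.005,0,-0.02],[-0.12,0.024,0.003,-0.005,0,-0.03],[-0.16,0.032,0.003,-0.005,0,-0.038],[-0.2,0.041,0.003,-0.005,0,-0.038],[-0.24,0.049,0.003,-0.005,0,-0.038],[-0.246,0.05,0.003,-0.005,0,-0.038]]
  ],
  "fingers": 0.4
}}

```text
clock: 21.67
ee_pos: [0.5618, -0.1072, 0.1579]
tool_rot: [[-0.082, 0.997, 0.001], [0.997, 0.082, -0.003], [-0.003, 0.001, -1.0]]
force: [-0.0, -0.2, -0.2]
grip_width: 0.0513
```

Request:
{"api": "apply_moves", "payload": {
  "moves": [
    [[-0.04,0.001,0.005,0,0,-0.01],[-0.08,0.002,0.01,0,0,-0.02],[-0.12,0.003,0.015,0,0,-0.03],[-0.16,0.004,0.02,0,0,-0.038],[-0.195,0.005,0.02,0,0,-0.038],[-0.225,0.006,0.02,0,0,-0.038],[-0.235,0.006,0.02,0,0,-0.038],[-0.235,0.006,0.02,0,0,-0.038]]
  ]
}}

```text
clock: 22.33
ee_pos: [0.5862, -0.3433, 0.1363]
tool_rot: [[-0.117, 0.993, -0.001], [0.993, 0.117, -0.002], [-0.002, -0.001, -1.0]]
force: [-0.1, 0.5, -0.3]
grip_width: 0.0511
```

```bash
python3 plan.py .5868,-.339,.06,7.1
```

```text
now 22.33 [ 0.5862 -0.3433  0.1363] yaw 6.7 F [-0.1  0.5 -0.3] w 0.0511
[0.5868, -0.339, 0.06, 7.1] -> [0.004, 0.001, 0.076, -0.001, 0.002, -0.007] dist 0.076
```

Request:
{"api": "apply_moves", "payload": {
  "moves": [
    [[0.004,0.001,0.02,-0.001,0.002,-0.007],[0.004,0.001,0.04,-0.001,0.002,-0.007],[0.004,0.001,0.06,-0.001,0.002,-0.007],[0.004,0.001,0.076,-0.001,0.002,-0.007],[0.004,0.001,0.076,-0.001,0.002,-0.007],[0.004,0.001,0.076,-0.001,0.002,-0.007]]
  ]
}}

```text
clock: 22.83
ee_pos: [0.5856, -0.3363, 0.0585]
tool_rot: [[-0.125, 0.992, -0.004], [0.992, 0.125, 0.004], [0.004, -0.004, -1.0]]
force: [0.1, -1.6, 0.1]
grip_width: 0.051
```

```bash
python3 plan.py .5868,-.339,.022,7.1
```

```text
now 22.83 [ 0.5856 -0.3363  0.0585] yaw 7.2 F [ 0.1 -1.6  0.1] w 0.051
[0.5868, -0.339, 0.022, 7.1] -> [-0.003, 0.001, 0.036, -0.004, -0.004, 0.001] dist 0.037
```

Request:
{"api": "apply_moves", "payload": {
  "moves": [
    [[-0.003,0.001,0.01,-0.004,-0.004,0.001],[-0.003,0.001,0.02,-0.004,-0.004,0.001],[-0.003,0.001,0.03,-0.004,-0.004,0.001],[-0.003,0.001,0.036,-0.004,-0.004,0.001],[-0.003,0.001,0.036,-0.004,-0.004,0.001],[-0.003,0.001,0.036,-0.004,-0.004,0.001]]
  ]
}}

```text
clock: 23.33
ee_pos: [0.5865, -0.3389, 0.0219]
tool_rot: [[-0.124, 0.992, -0.0], [0.992, 0.124, 0.001], [0.001, -0.0, -1.0]]
force: [-0.2, -0.7, -0.3]
grip_width: 0.0511
```

Request:
{"api": "apply_moves", "payload": {
  "moves": [
    [[0,0,0,0,0,0],[0,0,0,0,0,0],[0,0,0,0,0,0],[0,0,0,0,0,0],[0,0,0,0,0,0],[0,0,0,0,0,0],[0,0,0,0,0,0],[0,0,0,0,0,0]]
  ],
  "fingers": 1,
  "newtons": 70
}}

```text
clock: 24.0
ee_pos: [0.5871, -0.3394, 0.0227]
tool_rot: [[-0.124, 0.992, 0.001], [0.992, 0.124, -0.0], [-0.0, 0.001, -1.0]]
force: [0.7, 0.3, 5.5]
grip_width: 0.0206
```

```bash
python3 plan.py .587,-.339,.18,7.1
```

```text
now 24.0 [ 0.5871 -0.3394  0.0227] yaw 7.1 F [0.7 0.3 5.5] w 0.0206
[0.587, -0.339, 0.18, 7.1] -> [0.0, 0.0, -0.157, 0.001, 0.0, 0.0] dist 0.157
```

Request:
{"api": "apply_moves", "payload": {
  "moves": [
    [[0,0,-0.02,0,0,0],[0,0,-0.05,0,0,0],[0,0,-0.08,0,0,0],[0,0,-0.11,0,0,0],[0,0,-0.14,0,0,0],[0,0,-0.157,0,0,0],[0,0,-0.157,0,0,0],[0,0,-0.157,0,0,0]]
  ]
}}

```text
clock: 24.67
ee_pos: [0.5866, -0.3391, 0.1795]
tool_rot: [[-0.124, 0.992, 0.001], [0.992, 0.124, -0.0], [-0.0, 0.001, -1.0]]
force: [-0.2, 0.2, -3.1]
grip_width: 0.021
```

```bash
python3 plan.py .55,-.1,.18,5 .4987,.1426,.17,2.9
```

```text
now 24.67 [ 0.5866 -0.3391  0.1795] yaw 7.1 F [-0.2  0.2 -3.1] w 0.021
[0.55, -0.1, 0.18, 5.0] -> [0.242, -0.007, -0.001, 0.001, 0.0, 0.037] dist 0.242
[0.4987, 0.1426, 0.17, 2.9] -> [0.246, -0.03, 0.01, 0.0, 0.0, 0.037] dist 0.248
```

Request:
{"api": "apply_moves", "payload": {
  "moves": [
    [[0.03,-0.001,0,0,0,0.01],[0.065,-0.002,0,0,0,0.02],[0.1,-0.003,0,0,0,0.03],[0.14,-0.004,0,0,0,0.037],[0.175,-0.005,0,0,0,0.037],[0.21,-0.006,0,0,0,0.037],[0.242,-0.007,0,0,0,0.037]]
  ]
}}

```text
clock: 25.25
ee_pos: [0.5468, -0.097, 0.1764]
tool_rot: [[-0.087, 0.996, -0.006], [0.996, 0.087, 0.003], [0.003, -0.005, -1.0]]
force: [0.5, -0.0, -2.1]
grip_width: 0.0204
```

```bash
python3 plan.py .4987,.1426,.17,2.9
```

```text
now 25.25 [ 0.5468 -0.097   0.1764] yaw 5.0 F [ 0.5 -0.  -2.1] w 0.0204
[0.4987, 0.1426, 0.17, 2.9] -> [0.243, -0.027, 0.007, -0.005, -0.003, 0.037] dist 0.244
```

Request:
{"api": "apply_moves", "payload": {
  "moves": [
    [[0.035,-0.004,0.004,-0.005,-0.003,0.01],[0.073,-0.008,0.007,-0.005,-0.003,0.02],[0.11,-0.012,0.007,-0.005,-0.003,0.03],[0.148,-0.016,0.007,-0.005,-0.003,0.037],[0.185,-0.02,0.007,-0.005,-0.003,0.037],[0.215,-0.024,0.007,-0.005,-0.003,0.037],[0.235,-0.026,0.007,-0.005,-0.003,0.037],[0.241,-0.027,0.007,-0.005,-0.003,0.037]]
  ]
}}

```text
clock: 25.92
ee_pos: [0.4954, 0.1436, 0.1678]
tool_rot: [[-0.054, 0.999, -0.007], [0.999, 0.054, 0.0], [0.001, -0.007, -1.0]]
force: [-0.7, -0.9, -2.4]
grip_width: 0.0205
```

Request:
{"api": "apply_moves", "payload": {
  "moves": [
    [[0,0,0,0,0,0],[0,0,0,0,0,0],[0,0,0,0,0,0]]
  ]
}}

```text
clock: 26.17
ee_pos: [0.4949, 0.1426, 0.1667]
tool_rot: [[-0.053, 0.999, -0.01], [0.999, 0.053, -0.0], [0.0, -0.01, -1.0]]
force: [0.7, -0.5, -2.0]
grip_width: 0.0207
```

```bash
python3 plan.py .4987,.1426,.125,2.9
python3 - <<'E'
from h import *
a,_,_=grab('side'); cv2.imwrite('pics/g7.png',cv2.resize(a[100:280,150:330],(540,540)))
E
```

```text
now 26.17 [0.4949 0.1426 0.1667] yaw 3.0 F [ 0.7 -0.5 -2. ] w 0.0207
[0.4987, 0.1426, 0.125, 2.9] -> [-0.0, 0.004, 0.042, -0.01, -0.0, 0.003] dist 0.042
```

View pics/g7.png

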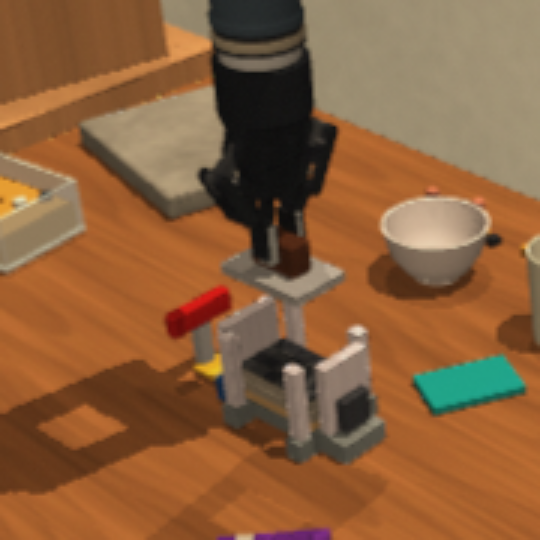

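The press is held level. I'll check its offset along the bar before lowering.

Run:
```python
from h import *
im,K,T=grab('side'); p=np.array(bot.get_obs()['ee_pos'])
a=np.radians(3.0); X=np.array([np.cos(a),np.sin(a),0]);Y=np.array([-np.sin(a),np.cos(a),0])
f=3.0
for sx in(-28,28):
  for sy in(-45,45):
    q=proj([p[0],p[1],.157]+X*sx/1000+Y*sy/1000,K,T); print(sx,sy,((q-[150,100])*f).round(1))
```

```text
-28 -45 [292.7 294.3]
-28 45 [216.3 259.2]
28 -45 [341.4 266.4]
28 45 [265.3 233.3]
```

Request:
{"api": "apply_moves", "payload": {
  "moves": [
    [[0,0.004,0.01,-0.01,0,0.003],[0,0.004,0.022,-0.01,0,0.003],[0,0.004,0.034,-0.01,0,0.003],[0,0.004,0.042,-0.01,0,0.003],[0,0.004,0.042,-0.01,0,0.003],[0,0.004,0.042,-0.01,0,0.003]]
  ]
}}

```text
clock: 26.77
ee_pos: [0.4994, 0.1419, 0.1251]
tool_rot: [[-0.048, 0.999, 0.001], [0.999, 0.048, 0.0], [0.0, 0.001, -1.0]]
force: [0.3, -0.3, -1.2]
grip_width: 0.0209
```

```bash
python3 plan.py .4987,.1436,.1,2.9 .4987,.1436,.074,2.9
```

```text
now 26.77 [0.4994 0.1419 0.1251] yaw 2.7 F [ 0.3 -0.3 -1.2] w 0.0209
[0.4987, 0.1436, 0.1, 2.9] -> [0.002, -0.001, 0.025, 0.001, -0.0, -0.003] dist 0.025
[0.4987, 0.1436, 0.074, 2.9] -> [0.0, 0.0, 0.026, 0.0, 0.0, 0.0] dist 0.026
```

Request:
{"api": "apply_moves", "payload": {
  "moves": [
    [[0.002,-0.001,0.006,0.001,0,-0.003],[0.002,-0.001,0.013,0.001,0,-0.003],[0.002,-0.001,0.02,0.001,0,-0.003],[0.002,-0.001,0.025,0.001,0,-0.003],[0.002,-0.001,0.025,0.001,0,-0.003],[0.002,-0.001,0.025,0.001,0,-0.003]]
  ]
}}

```text
clock: 27.27
ee_pos: [0.498, 0.1439, 0.0996]
tool_rot: [[-0.051, 0.999, -0.001], [0.999, 0.051, 0.0], [0.0, -0.001, -1.0]]
force: [0.1, 0.9, -3.3]
grip_width: 0.0204
```

Request:
{"api": "apply_moves", "payload": {
  "moves": [
    [[0,0,0.006,0,0,0],[0,0,0.012,0,0,0],[0,0,0.018,0,0,0],[0,0,0.023,0,0,0],[0,0,0.025,0,0,0],[0,0,0.025,0,0,0]]
  ]
}}

```text
clock: 27.77
ee_pos: [0.4976, 0.1439, 0.0741]
tool_rot: [[-0.051, 0.999, -0.002], [0.999, 0.051, 0.0], [0.0, -0.002, -1.0]]
force: [0.5, 0.1, -1.6]
grip_width: 0.0203
```

```bash
python3 plan.py .4987,.1436,.074,2.9
```

```text
now 27.77 [0.4976 0.1439 0.0741] yaw 2.9 F [ 0.5  0.1 -1.6] w 0.0203
[0.4987, 0.1436, 0.074, 2.9] -> [-0.0, 0.001, 0.0, -0.002, -0.0, 0.0] dist 0.001
```

Not quite in contact yet, so lower slowly another 2–3 mm.

Request:
{"api": "apply_moves", "payload": {
  "moves": [
    [[0,0.001,0.001,-0.002,0,0],[0,0.001,0.002,-0.002,0,0],[0,0.001,0.003,-0.002,0,0],[0,0.001,0.003,-0.002,0,0]]
  ]
}}

```text
clock: 28.1
ee_pos: [0.4983, 0.1439, 0.0736]
tool_rot: [[-0.051, 0.999, 0.0], [0.999, 0.051, 0.0], [0.0, 0.0, -1.0]]
force: [-5.6, -1.8, 18.6]
grip_width: 0.0204
```

```bash
python3 plan.py .4987,.1436,.072,2.9
```

```text
now 28.1 [0.4983 0.1439 0.0736] yaw 2.9 F [-5.6 -1.8 18.6] w 0.0204
[0.4987, 0.1436, 0.072, 2.9] -> [-0.0, 0.0, 0.002, 0.0, -0.0, 0.001] dist 0.002
```

Seated at 0.0736 as predicted. Releasing and lifting.

Request:
{"api": "apply_moves", "payload": {
  "moves": [
    [[0,0,-0.001,0,0,0],[0,0,-0.001,0,0,0],[0,0,-0.001,0,0,0],[0,0,-0.001,0,0,0],[0,0,-0.001,0,0,0]]
  ],
  "fingers": 0.45
}}

```text
clock: 28.52
ee_pos: [0.4982, 0.1439, 0.0743]
tool_rot: [[-0.051, 0.999, 0.0], [0.999, 0.051, 0.0], [0.0, 0.0, -1.0]]
force: [0.5, 1.0, 0.0]
grip_width: 0.0468
```

Request:
{"api": "apply_moves", "payload": {
  "moves": [
    [[0,0,-0.02,0,0,0],[0,0,-0.04,0,0,0],[0,0,-0.07,0,0,0],[0,0,-0.1,0,0,0],[0,0,-0.11,0,0,0],[0,0,-0.11,0,0,0]]
  ]
}}

```text
clock: 29.02
ee_pos: [0.5002, 0.1441, 0.1867]
tool_rot: [[-0.051, 0.999, 0.006], [0.999, 0.051, 0.001], [0.0, 0.006, -1.0]]
force: [0.3, -0.1, -0.4]
grip_width: 0.0469
```

Request:
{"api": "apply_moves", "payload": {
  "moves": [
    [[-0.04,0,0,0,0,0],[-0.08,0,0,0,0,0],[-0.12,0,0,0,0,0],[-0.16,0,0,0,0,0],[-0.2,0,0,0,0,0],[-0.2,0,0,0,0,0]]
  ]
}}

```text
clock: 29.52
ee_pos: [0.5113, -0.0624, 0.185]
tool_rot: [[-0.045, 0.999, 0.006], [0.999, 0.045, -0.002], [-0.002, 0.006, -1.0]]
force: [0.4, -0.4, -0.1]
grip_width: 0.0471
```

```bash
python3 - <<'E'
from meas import *
im,K,T=grab('top','t4.png'); M=masks(im)
c=blob(im,M['handle'],(160,225,190,285)); print(rect(c,.074,K,T), cv2.boundingRect(c))
C=np.array([.4987,.1426,0]);
s,K2,T2=grab('side'); M2=masks(s); 
c=blob(s,M2['handle'],(195,190,235,220)); M_=cv2.moments(c); u=np.array([M_['m10'],M_['m01']])/M_['m00']; print('side handle centroid',u,'ray z=.062',ray(u,.062,K2,T2))
cv2.imwrite('pics/g8.png',np.hstack([cv2.resize(s[160:290,180:310],(400,400),interpolation=cv2.INTER_CUBIC),cv2.resize(im[205:305,160:260],(400,400),interpolation=cv2.INTER_CUBIC)]))
E
python3 plan.py
```

```text
(array([0.4919, 0.2653]), (0.4915, 0.266), [14.2, 67.2], np.float32(0.8)) (169, 242, 7, 29)
side handle centroid [215.60588235 203.48529412] ray z=.062 [0.49239168 0.26392457 0.062     ]
now 29.62 [ 0.5095 -0.057   0.1848] yaw 2.7 F [0.5 0.4 0.1] w 0.047
```

View pics/g8.png

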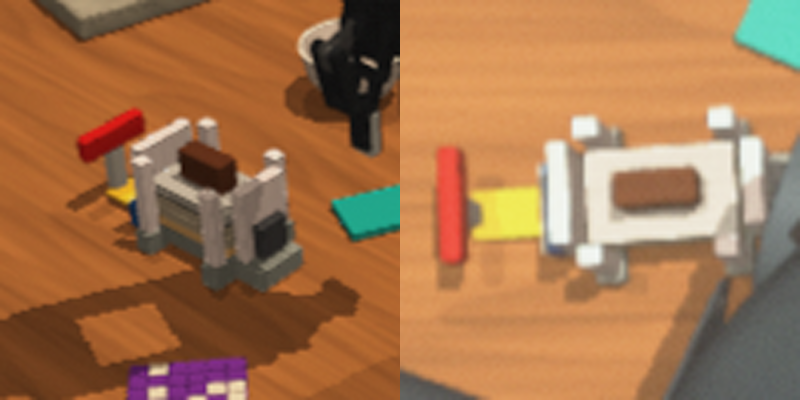

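The press is seated flat in the jig (top crop 655,190; side 205,165). The handle centre is (0.492, 0.265), and both views agree with the jig axis to about 1 mm.

```bash
python3 plan.py .5,.12,.185,47 .492,.2648,.16,92.9
```

```text
now 29.62 [ 0.5095 -0.057   0.1848] yaw 2.7 F [0.5 0.4 0.1] w 0.047
[0.5, 0.12, 0.185, 47.0] -> [0.177, -0.001, 0.0, 0.004, -0.001, -0.773] dist 0.177
[0.492, 0.2648, 0.16, 92.9] -> [0.105, 0.1, 0.025, 0.0, 0.0, -0.801] dist 0.147
```

Request:
{"api": "apply_moves", "payload": {
  "moves": [
    [[0.025,0,0,0.004,-0.001,-0.11],[0.05,0,0,0.004,-0.001,-0.22],[0.075,0,0,0.004,-0.001,-0.33],[0.1,0,0,0.004,-0.001,-0.44],[0.125,0,0,0.004,-0.001,-0.55],[0.15,-0.001,0,0.004,-0.001,-0.66],[0.177,-0.001,0,0.004,-0.001,-0.773],[0.177,-0.001,0,0.004,-0.001,-0.773]]
  ],
  "fingers": 0.52
}}

```text
clock: 30.28
ee_pos: [0.4975, 0.1253, 0.184]
tool_rot: [[-0.738, 0.675, -0.004], [0.675, 0.738, 0.002], [0.004, -0.001, -1.0]]
force: [0.8, 1.0, 0.5]
grip_width: 0.0412
```

Request:
{"api": "apply_moves", "payload": {
  "moves": [
    [[0.015,0.014,0,0,0,-0.11],[0.03,0.028,0,0,0,-0.22],[0.045,0.042,0,0,0,-0.33],[0.06,0.057,0,0,0,-0.44],[0.075,0.071,0.01,0,0,-0.55],[0.09,0.085,0.02,0,0,-0.66],[0.105,0.1,0.025,0,0,-0.77],[0.105,0.1,0.025,0,0,-0.801]]
  ]
}}

```text
clock: 30.95
ee_pos: [0.4847, 0.2736, 0.157]
tool_rot: [[-0.998, -0.068, -0.008], [-0.068, 0.998, 0.002], [0.007, 0.002, -1.0]]
force: [0.0, -0.4, 0.7]
grip_width: 0.0408
```

```bash
python3 plan.py .492,.2648,.1,92.9
```

```text
now 30.95 [0.4847 0.2736 0.157 ] yaw 93.9 F [ 0.  -0.4  0.7] w 0.0408
[0.492, 0.2648, 0.1, 92.9] -> [-0.007, -0.009, 0.057, 0.002, -0.007, 0.017] dist 0.058
```

Request:
{"api": "apply_moves", "payload": {
  "moves": [
    [[-0.007,-0.009,0.015,0.002,-0.007,0.017],[-0.007,-0.009,0.03,0.002,-0.007,0.017],[-0.007,-0.009,0.045,0.002,-0.007,0.017],[-0.007,-0.009,0.057,0.002,-0.007,0.017],[-0.007,-0.009,0.057,0.002,-0.007,0.017],[-0.007,-0.009,0.057,0.002,-0.007,0.017]]
  ]
}}

```text
clock: 31.45
ee_pos: [0.4902, 0.2654, 0.0987]
tool_rot: [[-0.999, -0.051, -0.004], [-0.051, 0.999, -0.001], [0.004, -0.001, -1.0]]
force: [-0.2, -0.9, -0.1]
grip_width: 0.0411
```

```bash
python3 plan.py .492,.2648,.046,92.9
```

```text
now 31.45 [0.4902 0.2654 0.0987] yaw 92.9 F [-0.2 -0.9 -0.1] w 0.0411
[0.492, 0.2648, 0.046, 92.9] -> [-0.002, -0.001, 0.053, -0.001, -0.004, 0.001] dist 0.053
```

Request:
{"api": "apply_moves", "payload": {
  "moves": [
    [[-0.002,-0.001,0.015,-0.001,-0.004,0],[-0.002,-0.001,0.03,-0.001,-0.004,0],[-0.002,-0.001,0.044,-0.001,-0.004,0],[-0.002,-0.001,0.053,-0.001,-0.004,0],[-0.002,-0.001,0.053,-0.001,-0.004,0],[-0.002,-0.001,0.053,-0.001,-0.004,0]]
  ]
}}

```text
clock: 31.95
ee_pos: [0.492, 0.2647, 0.0458]
tool_rot: [[-0.999, -0.051, -0.0], [-0.051, 0.999, 0.0], [0.0, 0.0, -1.0]]
force: [0.2, -0.2, -0.3]
grip_width: 0.041
```

Request:
{"api": "apply_moves", "payload": {
  "moves": [
    [[0,0,0,0,0,0],[0,0,0,0,0,0],[0,0,0,0,0,0],[0,0,0,0,0,0],[0,0,0,0,0,0],[0,0,0,0,0,0],[0,0,0,0,0,0],[0,0,0,0,0,0]]
  ],
  "fingers": 1,
  "newtons": 90
}}

```text
clock: 32.62
ee_pos: [0.4926, 0.2673, 0.0472]
tool_rot: [[-0.999, -0.05, 0.003], [-0.05, 0.999, 0.005], [-0.003, 0.004, -1.0]]
force: [-1.0, 9.3, 1.0]
grip_width: 0.0125
```

```bash
python3 plan.py
python3 - <<'E'
from h import *
a,_,_=grab('side'); b,_,_=grab('top')
cv2.imwrite('pics/g9.png',cv2.resize(a[140:270,160:290],(520,520),interpolation=cv2.INTER_CUBIC))
E
```

```text
now 32.62 [0.4926 0.2673 0.0472] yaw 92.8 F [-1.   9.3  1. ] w 0.0125
```

View pics/g9.png

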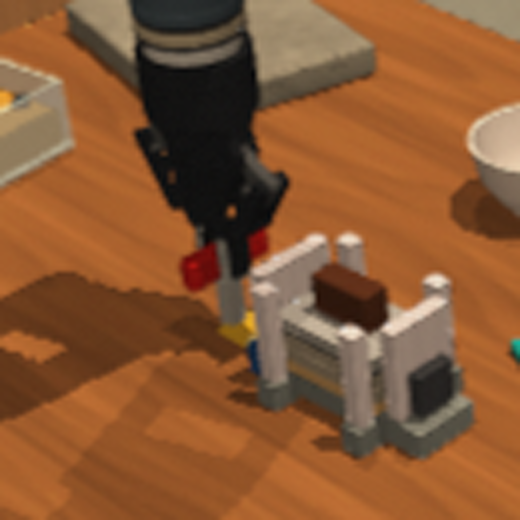

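The bar is gripped. The +9 N in y means it is against its home stop, so home is at TCP y≈0.267. Pulling slowly.

Request:
{"api": "apply_moves", "payload": {
  "moves": [
    [[0,0.004,0,0,0,0],[0,0.009,0,0,0,0],[0,0.014,0,0,0,0],[0,0.018,0,0,0,0],[0,0.022,0,0,0,0],[0,0.025,0,0,0,0],[0,0.027,0,0,0,0],[0,0.027,0,0,0,0]]
  ]
}}

```text
clock: 33.38
ee_pos: [0.4913, 0.2919, 0.0473]
tool_rot: [[-0.999, -0.051, 0.002], [-0.051, 0.999, 0.0], [-0.002, 0.0, -1.0]]
force: [1.6, -10.5, -2.8]
grip_width: 0.0124
```

```bash
python3 plan.py .4905,.3072,.0472,92.9;python3 - <<'E'
from h import *
a,K,T=grab('side'); 
cv2.imwrite('pics/g10.png',cv2.resize(a[140:270,160:290],(520,520),interpolation=cv2.INTER_CUBIC))
E
```

```text
now 33.38 [0.4913 0.2919 0.0473] yaw 92.9 F [  1.6 -10.5  -2.8] w 0.0124
[0.4905, 0.3072, 0.0472, 92.9] -> [0.0, 0.015, 0.0, 0.0, 0.002, 0.0] dist 0.015
```

View pics/g10.png

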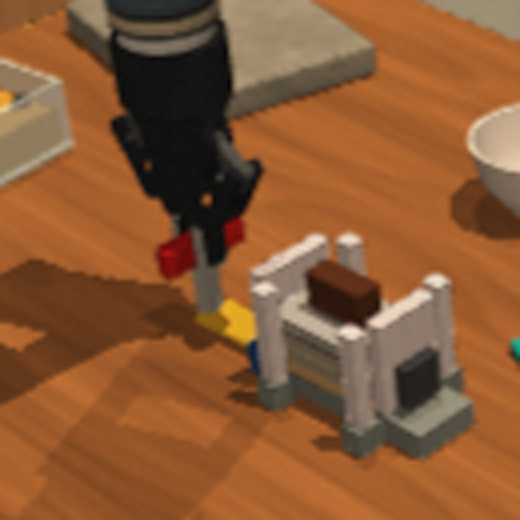

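The handle is out about 25 mm, the jaw has moved in, and the pull is 10.5 N. On to 40 mm.

Request:
{"api": "apply_moves", "payload": {
  "moves": [
    [[0,0.004,0,0,0,0],[0,0.008,0,0,0,0],[0,0.011,0,0,0,0],[0,0.014,0,0,0,0],[0,0.016,0,0,0,0],[0,0.016,0,0,0,0],[0,0.016,0,0,0,0],[0,0.016,0,0,0,0]]
  ]
}}

```text
clock: 34.1
ee_pos: [0.4907, 0.3036, 0.0472]
tool_rot: [[-0.999, -0.052, 0.0], [-0.052, 0.999, -0.006], [0.0, -0.006, -1.0]]
force: [3.4, -15.4, -1.8]
grip_width: 0.0126
```

```bash
python3 plan.py .4905,.3072,.0472,92.9;python3 - <<'E'
from h import *
a,K,T=grab('side'); Y=np.array([-.0506,.9987,0])
e=np.array([.4987,.1426,0])+Y*.0779
for z in(.01,.02,.024):print(z,((proj(e+[0,0,z],K,T)-[160,160])*8).round())
cv2.imwrite('pics/g11.png',cv2.resize(a[160:235,160:260],(800,600),interpolation=cv2.INTER_CUBIC))
E
```

```text
now 34.1 [0.4907 0.3036 0.0472] yaw 93.0 F [  3.4 -15.4  -1.8] w 0.0126
[0.4905, 0.3072, 0.0472, 92.9] -> [0.0, 0.004, -0.0, -0.006, -0.0, 0.001] dist 0.004
0.01 [550. 519.]
0.02 [547. 495.]
0.024 [545. 485.]
```

View pics/g11.png

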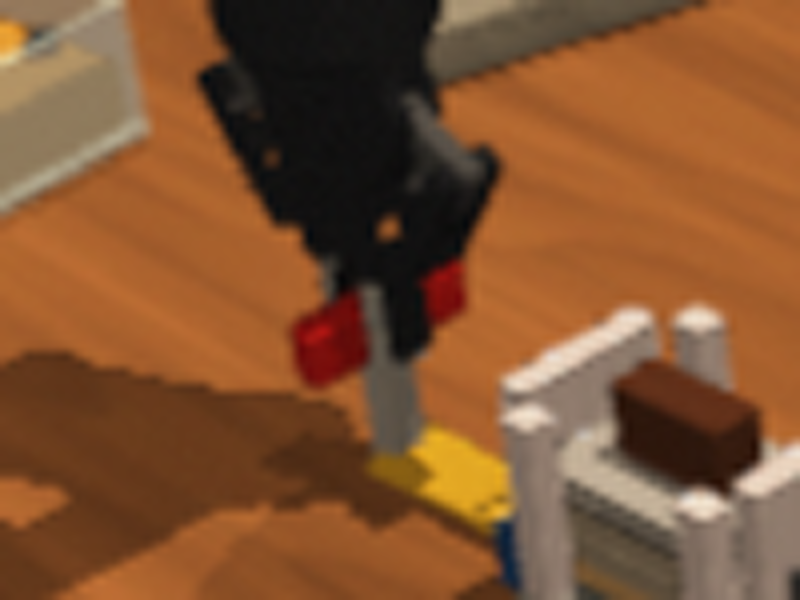

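Request:
{"api": "apply_moves", "payload": {
  "moves": [
    [[0,0.004,0,0,0,0],[0,0.006,0,0,0,0],[0,0.007,0,0,0,0],[0,0.008,0,0,0,0],[0,0.008,0,0,0,0],[0,0.008,0,0,0,0]]
  ]
}}

```text
clock: 34.65
ee_pos: [0.4905, 0.3071, 0.0472]
tool_rot: [[-0.999, -0.052, -0.002], [-0.052, 0.999, -0.013], [0.002, -0.013, -1.0]]
force: [2.6, -16.1, -0.8]
grip_width: 0.0125
```

```bash
python3 plan.py .4905,.3072,.0472,92.9;python3 - <<'E'
from h import *
a,K,T=grab('side'); 
c=cv2.resize(a[205:235,190:235],(720,480),interpolation=cv2.INTER_CUBIC); cv2.imwrite('pics/g12.png',c)
h=cv2.cvtColor(a,cv2.COLOR_BGR2HSV)
for n,lo,hi in(('yellow',20,34),('green',38,85)):
    ys,xs=np.where((h[205:235,195:235,0]>lo)&(h[205:235,195:235,0]<hi)&(h[205:235,195:235,1]>100)); print(n,len(xs),(xs.min()+195,xs.max()+195,ys.mean()+205) if len(xs) else '')
    # end positions on top-of-blade plane
E
```

```text
now 34.65 [0.4905 0.3071 0.0472] yaw 93.0 F [  2.6 -16.1  -0.8] w 0.0125
[0.4905, 0.3072, 0.0472, 92.9] -> [-0.0, 0.0, 0.0, -0.013, -0.002, 0.002] dist 0.0
yellow 57 (np.int64(212), np.int64(223), np.float64(218.24561403508773))
green 0
```

View pics/g12.png

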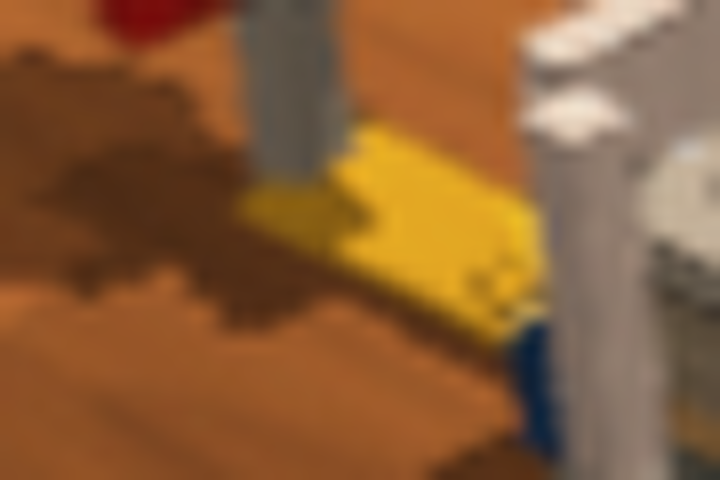

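Run:
```python
from h import *
a,K,T=grab('side'); Y=np.array([-.0506,.9987,0]); C=np.array([.4987,.1426,0])
for n,u in dict(home=(215.5,223),g10=(208.75,219.5),g11=(206.25,218.1),g12=(205,217.8),edge12=(190+515/16,205+330/16)).items():
    print(n,[ (round(float((ray(u,z,K,T)-C)@Y),4)) for z in(.012,.02)])
b,K,T=grab('top'); h=cv2.cvtColor(b,cv2.COLOR_BGR2HSV); cv2.imwrite('pics/t5.png',b)
# scan colours along blade from edge outward
for d in np.arange(.06,.175,.004):
    q=proj(C+Y*d+[0,0,.02],K,T); q2=proj(C+Y*d+[.010,0,.02],K,T);q3=proj(C+Y*d-[.010,0,-.02],K,T)
    print(round(d,3),q.round(0).astype(int),*[h[int(round(p[1])),int(round(p[0]))].tolist() for p in(q2,q,q3)])
```

```text
home [0.1109, 0.1011]
g10 [0.1387, 0.1286]
g11 [0.1495, 0.1394]
g12 [0.1534, 0.1432]
edge12 [0.087, 0.0775]
0.06 [203 256] [14, 48, 143] [14, 48, 153] [15, 46, 144]
0.064 [201 256] [36, 11, 231] [50, 6, 238] [51, 8, 238]
0.068 [200 256] [41, 9, 239] [45, 9, 240] [45, 8, 241]
0.072 [198 257] [40, 10, 239] [38, 9, 238] [43, 7, 239]
0.076 [197 257] [45, 9, 223] [47, 8, 224] [60, 6, 223]
0.08 [195 257] [24, 56, 145] [26, 48, 149] [25, 80, 186]
0.084 [193 257] [24, 171, 234] [24, 172, 233] [25, 171, 234]
0.088 [192 257] [24, 177, 234] [24, 173, 233] [24, 175, 230]
0.092 [190 257] [26, 171, 235] [23, 173, 229] [24, 172, 234]
0.096 [188 257] [28, 166, 235] [24, 172, 233] [23, 175, 225]
0.1 [187 257] [27, 165, 236] [23, 173, 226] [22, 168, 204]
0.104 [185 258] [28, 165, 236] [24, 177, 234] [25, 172, 234]
0.108 [184 258] [28, 169, 236] [23, 178, 228] [24, 176, 228]
0.112 [182 258] [28, 167, 235] [25, 174, 234] [25, 174, 233]
0.116 [180 258] [28, 170, 235] [25, 174, 235] [24, 175, 236]
0.12 [179 258] [28, 168, 235] [25, 170, 237] [25, 171, 236]
0.124 [177 258] [25, 172, 234] [25, 174, 236] [25, 174, 236]
0.128 [175 258] [23, 172, 202] [25, 172, 234] [26, 174, 236]
0.132 [174 258] [19, 108, 109] [24, 172, 227] [25, 175, 235]
0.136 [172 259] [14, 54, 94] [24, 173, 227] [21, 178, 192]
0.14 [171 259] [11, 66, 85] [23, 170, 204] [21, 175, 185]
0.144 [169 259] [13, 76, 81] [22, 167, 165] [21, 176, 184]
0.148 [167 259] [14, 50, 108] [20, 122, 94] [20, 176, 187]
0.152 [166 259] [14, 73, 80] [15, 112, 80] [20, 173, 189]
0.156 [164 259] [12, 88, 75] [15, 97, 79] [21, 177, 176]
0.16 [162 259] [13, 78, 75] [14, 79, 71] [20, 157, 158]
0.164 [161 259] [13, 79, 74] [13, 98, 68] [13, 128, 129]
0.168 [159 259] [14, 80, 73] [12, 90, 65] [7, 151, 108]
0.172 [158 260] [16, 84, 67] [13, 101, 68] [3, 175, 143]
```

Run:
```python
from h import *
Y=np.array([-.0506,.9987,0]);X=np.array([.9987,.0506,0]); C=np.array([.4987,.1426,0])
A=np.mean([grab('side')[0].astype(float) for _ in range(4)],0); a,K,T=grab('side')
for r in range(219,230): print(r,[tuple(A[r,c,::-1].astype(int).tolist()) for c in range(217,226)])
for xo in(-.015,0,.015): print(xo,[proj(C+X*xo+Y*d+[0,0,z],K,T).round(1).tolist() for d,z in((.0779,.024),(.0779,.012),(.082,.012))])
o=bot.get_obs();print(o['ee_pos'],o['force'])
```

```text
219 [(226, 167, 35), (226, 167, 34), (225, 167, 35), (224, 165, 34), (224, 164, 34), (229, 178, 36), (196, 156, 70), (124, 106, 93), (124, 106, 93)]
220 [(227, 167, 35), (226, 168, 35), (225, 166, 34), (223, 164, 34), (214, 156, 32), (223, 171, 35), (198, 158, 67), (128, 109, 90), (124, 106, 93)]
221 [(225, 166, 34), (226, 166, 35), (220, 162, 34), (219, 161, 33), (196, 141, 30), (202, 152, 32), (202, 158, 59), (141, 117, 85), (123, 105, 92)]
222 [(221, 162, 33), (220, 161, 34), (192, 138, 29), (198, 143, 30), (223, 163, 33), (212, 154, 32), (179, 135, 57), (139, 114, 85), (123, 104, 92)]
223 [(200, 143, 29), (197, 142, 29), (169, 120, 25), (183, 130, 27), (204, 148, 31), (182, 134, 40), (142, 112, 55), (125, 104, 77), (123, 105, 93)]
224 [(127, 86, 20), (166, 117, 24), (199, 143, 29), (183, 130, 27), (143, 104, 29), (172, 138, 67), (170, 141, 82), (127, 107, 83), (123, 105, 93)]
225 [(88, 51, 21), (107, 69, 20), (132, 91, 20), (167, 117, 24), (174, 129, 45), (120, 100, 65), (48, 57, 66), (88, 80, 78), (123, 105, 93)]
226 [(100, 56, 26), (86, 48, 23), (94, 56, 21), (110, 72, 19), (95, 73, 40), (43, 50, 56), (17, 35, 57), (85, 77, 76), (123, 104, 92)]
227 [(140, 78, 35), (112, 62, 29), (99, 55, 26), (86, 48, 23), (64, 43, 35), (28, 38, 52), (18, 37, 60), (80, 74, 77), (119, 102, 91)]
228 [(160, 91, 42), (161, 92, 43), (140, 78, 37), (112, 63, 29), (85, 52, 33), (36, 38, 47), (17, 35, 57), (68, 66, 72), (110, 97, 89)]
229 [(155, 88, 41), (159, 90, 42), (163, 92, 43), (163, 92, 43), (126, 72, 38), (50, 42, 46), (17, 36, 57), (69, 69, 75), (110, 98, 91)]
-0.015 [[224.1, 223.1], [224.6, 226.7], [223.5, 226.2]]
0 [[228.2, 220.6], [228.7, 224.3], [227.6, 223.8]]
0.015 [[232.2, 218.2], [232.7, 221.9], [231.7, 221.4]]
[0.49048378 0.30707861 0.04720243] [  2.49987151 -16.75803378  -0.75180773]
```

Run:
```python
from h import *
Y=np.array([-.0506,.9987,0]);X=np.array([.9987,.0506,0]); C=np.array([.4987,.1426,0])
s0=cv2.imread('pics/side0.png'); a,K,T=grab('side'); cv2.imwrite('pics/now.png',a)
f=8
def red(im):
    b=im.astype(float); return np.clip((b[...,2]-np.maximum(b[...,1],b[...,0])-60)/60,0,1)*((cv2.cvtColor(im,cv2.COLOR_BGR2HSV)[...,1]>190))
def corner(im,box):
    x0,y0,x1,y1=box; m=cv2.resize(red(im)[y0:y1,x0:x1],None,fx=f,fy=f,interpolation=cv2.INTER_LINEAR)>.5
    ys,xs=np.where(m); xs=(xs+.5)/f-.5+x0; ys=(ys+.5)/f-.5+y0
    return xs.min(),ys[xs<xs.min()+2].mean(),xs.max(),ys[xs>xs.max()-2].mean()
c0=corner(s0,(195,190,235,220)); c1=corner(a,(185,180,225,220))
print(np.round(c0,2),np.round(c1,2))
for i in(0,2):
    d=[(ray(c[i:i+2],.062,K,T)-C) for c in(c0,c1)]; print([ (round(float(p@Y),4),round(float(p@X),4)) for p in d])
# predicted pixel of bar ends at given gauge
for g in(0,.030,.035,.04,.045): print(g,[proj(C+Y*(.1225+g)+X*s+[0,0,.062],K,T).round(1).tolist() for s in(-.035,.035)])
# blade far corner: template match of post foot/blade corner
for nm,bx in(('postfoot',(212,212,226,226)),):
    t=cv2.resize(s0[bx[1]:bx[3],bx[0]:bx[2]],None,fx=f,fy=f,interpolation=cv2.INTER_CUBIC); w=cv2.resize(a[200:232,192:228],None,fx=f,fy=f,interpolation=cv2.INTER_CUBIC)
    r=cv2.matchTemplate(w,t,cv2.TM_CCOEFF_NORMED); _,v,_,l=cv2.minMaxLoc(r); n=(l[0]/f+192-bx[0],l[1]/f+200-bx[1]); print(nm,v,n)
for g in(.03,.035,.04,.045): print(g,[(proj(C+Y*(.1225+g)+[0,0,z],K,T)-proj(C+Y*.1225+[0,0,z],K,T)).round(2).tolist() for z in(.02,.062)])
```

```text
[204.44 205.53 226.06 198.67] [195.31 202.03 216.69 195.15]
[(0.1373, -0.026), (0.1707, -0.0297)]
[(0.1178, 0.0347), (0.1524, 0.0312)]
0 [[205.5, 208.8], [225.0, 198.1]]
0.03 [[198.2, 205.1], [217.7, 194.6]]
0.035 [[197.0, 204.4], [216.5, 194.0]]
0.04 [[195.8, 203.8], [215.3, 193.4]]
0.045 [[194.6, 203.2], [214.1, 192.9]]
postfoot 0.5039358735084534 (-6.875, -6.75)
0.03 [[-7.22, -3.68], [-7.33, -3.6]]
0.035 [[-8.41, -4.28], [-8.53, -4.19]]
0.04 [[-9.59, -4.89], [-9.74, -4.78]]
0.045 [[-10.77, -5.49], [-10.93, -5.37]]
```

Bar-end shifts give about 36–38 mm, because the grip yields under load, and no green shows yet. Going 3 mm further.

Request:
{"api": "apply_moves", "payload": {
  "moves": [
    [[0,0.005,0,0,0,0],[0,0.006,0,0,0,0],[0,0.007,0,0,0,0],[0,0.0075,0,0,0,0],[0,0.0075,0,0,0,0],[0,0.0075,0,0,0,0]]
  ]
}}

```text
clock: 35.6
ee_pos: [0.4903, 0.3098, 0.0472]
tool_rot: [[-0.999, -0.053, -0.003], [-0.052, 0.998, -0.02], [0.004, -0.019, -1.0]]
force: [2.1, -19.0, -0.6]
grip_width: 0.0127
```

```bash
cat > gchk.py <<'E'
from h import *
f=8
def red(im):
    b=im.astype(float); return np.clip((b[...,2]-np.maximum(b[...,1],b[...,0])-60)/60,0,1)*((cv2.cvtColor(im,cv2.COLOR_BGR2HSV)[...,1]>190))
def corner(im,box):
    x0,y0,x1,y1=box; m=cv2.resize(red(im)[y0:y1,x0:x1],None,fx=f,fy=f,interpolation=cv2.INTER_LINEAR)>.5
    ys,xs=np.where(m); xs=(xs+.5)/f-.5+x0; ys=(ys+.5)/f-.5+y0
    return np.array([xs.min(),ys[xs<xs.min()+2].mean(),xs.max(),ys[xs>xs.max()-2].mean()])
s0=cv2.imread('pics/side0.png')
def report():
    I=[grab('side')[0] for _ in range(3)]; A=np.mean([i.astype(float) for i in I],0)
    print('shift',(corner(I[0],(180,180,235,220))-corner(s0,(195,190,235,220))).round(2))
    for r in range(217,227): print(r,[tuple(A[r,c,::-1].astype(int).tolist()) for c in range(217,225)])
    o=bot.get_obs();print(o['clock'],o['ee_pos'].round(4) if hasattr(o['ee_pos'],'round') else o['ee_pos'],np.round(o['force'],1))
report()
E
python3 gchk.py
```

```text
shift [-10.    -4.23 -10.    -3.99]
217 [(226, 167, 35), (227, 168, 35), (227, 168, 35), (226, 168, 35), (220, 162, 37), (187, 137, 45), (141, 110, 74), (124, 106, 94)]
218 [(226, 167, 34), (226, 166, 34), (225, 166, 34), (225, 166, 34), (229, 179, 37), (228, 185, 42), (183, 148, 72), (124, 106, 93)]
219 [(226, 167, 34), (225, 165, 34), (224, 165, 34), (223, 164, 34), (228, 178, 37), (233, 191, 39), (195, 158, 70), (124, 106, 92)]
220 [(226, 167, 35), (225, 165, 34), (224, 164, 34), (214, 157, 32), (214, 162, 33), (228, 180, 37), (195, 153, 67), (127, 107, 90)]
221 [(225, 166, 34), (216, 158, 33), (206, 149, 31), (183, 130, 28), (172, 122, 25), (196, 142, 30), (176, 131, 57), (132, 109, 85)]
222 [(222, 163, 33), (197, 142, 30), (159, 112, 25), (194, 140, 29), (221, 162, 33), (193, 138, 29), (143, 107, 55), (127, 105, 85)]
223 [(198, 143, 28), (215, 156, 33), (212, 154, 32), (204, 148, 31), (213, 154, 32), (221, 165, 46), (198, 151, 58), (148, 119, 79)]
224 [(127, 85, 20), (167, 118, 24), (161, 113, 24), (136, 96, 21), (183, 132, 33), (206, 162, 70), (171, 141, 82), (127, 107, 83)]
225 [(88, 51, 21), (107, 70, 21), (132, 90, 20), (166, 116, 23), (172, 129, 44), (120, 102, 65), (48, 57, 66), (88, 80, 78)]
226 [(99, 55, 25), (85, 48, 22), (93, 55, 21), (111, 71, 19), (95, 72, 40), (44, 51, 56), (18, 36, 57), (85, 76, 76)]
35.75 [0.4903 0.3098 0.0472] [  2.9 -18.5  -0.5]
```

Run:
```python
from h import *
Y=np.array([-.0506,.9987,0]);X=np.array([.9987,.0506,0]); C=np.array([.4987,.1426,0])
b,K,T=grab('top'); t5=cv2.imread('pics/t5.png'); t0=cv2.imread('pics/top0.png')
for r in range(247,268,2):
    print(r,[tuple(b[r,c,::-1].tolist()) for c in range(190,199)]);
print('t5',[tuple(t5[257,c,::-1].tolist()) for c in range(190,199)]); print('t0',[tuple(t0[257,c,::-1].tolist()) for c in range(190,199)])
```

```text
247 [(208, 139, 84), (209, 139, 85), (207, 140, 83), (209, 145, 92), (216, 184, 146), (176, 174, 167), (163, 173, 178), (223, 228, 219), (237, 239, 230)]
249 [(212, 144, 87), (210, 140, 84), (212, 142, 86), (212, 145, 92), (194, 152, 115), (159, 150, 136), (137, 138, 135), (222, 226, 215), (236, 240, 230)]
251 [(211, 155, 79), (212, 158, 81), (207, 152, 78), (189, 150, 82), (162, 144, 98), (145, 141, 127), (132, 136, 135), (220, 224, 213), (236, 239, 229)]
253 [(235, 205, 75), (235, 205, 76), (231, 202, 75), (177, 183, 80), (125, 151, 92), (140, 146, 125), (138, 141, 139), (220, 224, 216), (235, 238, 229)]
255 [(236, 207, 77), (235, 204, 74), (234, 207, 79), (183, 183, 78), (129, 153, 93), (139, 144, 123), (132, 136, 133), (219, 225, 218), (235, 239, 231)]
257 [(231, 196, 71), (235, 204, 72), (232, 202, 73), (196, 188, 79), (129, 149, 82), (137, 141, 121), (130, 130, 130), (220, 224, 218), (236, 238, 229)]
259 [(222, 186, 72), (233, 201, 73), (233, 204, 76), (195, 189, 79), (128, 149, 79), (147, 147, 120), (138, 138, 134), (221, 225, 220), (236, 239, 232)]
261 [(211, 174, 69), (229, 
[... 182 characters left out ...]
9, 171, 70), (145, 157, 83), (147, 153, 113), (125, 127, 119), (190, 198, 190), (230, 234, 225)]
265 [(173, 119, 72), (171, 119, 71), (171, 117, 70), (168, 115, 71), (152, 111, 74), (158, 135, 109), (127, 121, 116), (161, 164, 160), (199, 206, 197)]
267 [(200, 135, 84), (199, 136, 83), (200, 136, 83), (193, 130, 81), (162, 114, 76), (157, 131, 104), (124, 112, 101), (90, 86, 94), (83, 80, 95)]
t5 [(229, 195, 74), (226, 191, 72), (233, 202, 75), (233, 202, 76), (179, 158, 76), (149, 145, 121), (132, 133, 132), (220, 224, 217), (236, 238, 230)]
t0 [(232, 224, 81), (231, 222, 79), (231, 222, 78), (230, 219, 78), (216, 185, 81), (184, 168, 134), (143, 144, 143), (214, 218, 212), (231, 234, 224)]
```

Green now shows at the housing edge (top camera column 194, G>R, 1–2 px). The bar shift gives 39.8 mm and the pull is 18.5–19 N, so all three agree. Holding more than 2 s, with a load-compensating shift.

Request:
{"api": "apply_moves", "payload": {
  "moves": [
    [[0,0.0048,0,0,0,0],[0,0.0048,0,0,0,0],[0,0.0048,0,0,0,0],[0,0.0048,0,0,0,0],[0,0.0048,0,0,0,0],[0,0.0048,0,0,0,0],[0,0.0048,0,0,0,0],[0,0.0048,0,0,0,0]]
  ]
}}

```text
clock: 36.47
ee_pos: [0.4903, 0.3099, 0.0472]
tool_rot: [[-0.999, -0.052, -0.005], [-0.052, 0.998, -0.026], [0.006, -0.026, -1.0]]
force: [1.8, -19.2, -0.2]
grip_width: 0.0128
```

```bash
python3 gchk.py | grep -v '^2'
python3 - <<'E'
from h import *
b,K,T=grab('top'); print([tuple(b[257,c,::-1].tolist()) for c in range(190,198)])
E
```

```text
shift [-10.    -3.82 -10.12  -4.11]
36.6167 [0.4903 0.3099 0.0472] [  2.1 -18.2  -1. ]
[(232, 198, 74), (236, 206, 76), (234, 204, 77), (186, 188, 81), (120, 146, 82), (134, 140, 120), (132, 136, 140), (219, 224, 217)]
```

Request:
{"api": "apply_moves", "payload": {
  "moves": [
    [[0,0.0048,0,0,0,0],[0,0.0048,0,0,0,0],[0,0.0048,0,0,0,0],[0,0.0048,0,0,0,0],[0,0.0048,0,0,0,0],[0,0.0048,0,0,0,0],[0,0.0048,0,0,0,0],[0,0.0048,0,0,0,0]]
  ]
}}

```text
clock: 37.33
ee_pos: [0.4903, 0.3101, 0.0472]
tool_rot: [[-0.999, -0.052, -0.007], [-0.052, 0.998, -0.032], [0.008, -0.032, -0.999]]
force: [1.6, -19.0, 0.1]
grip_width: 0.0121
```

Request:
{"api": "apply_moves", "payload": {
  "moves": [
    [[0,0.0048,0,0,0,0],[0,0.0048,0,0,0,0],[0,0.0048,0,0,0,0],[0,0.0048,0,0,0,0],[0,0.0048,0,0,0,0],[0,0.0048,0,0,0,0],[0,0.0048,0,0,0,0],[0,0.0048,0,0,0,0]]
  ]
}}

```text
clock: 38.0
ee_pos: [0.4902, 0.3103, 0.0472]
tool_rot: [[-0.999, -0.051, -0.008], [-0.051, 0.998, -0.038], [0.01, -0.038, -0.999]]
force: [2.4, -18.4, -0.4]
grip_width: 0.0122
```

```bash
python3 gchk.py | grep -v '^2'
python3 - <<'E'
from h import *
b,K,T=grab('top'); print([tuple(b[257,c,::-1].tolist()) for c in range(190,198)])
E
```

```text
shift [-10.38  -4.58 -10.25  -4.38]
38.15 [0.4902 0.3103 0.0472] [  1.9 -18.8  -0.6]
[(229, 196, 74), (235, 205, 76), (232, 203, 77), (168, 178, 86), (111, 144, 89), (160, 166, 144), (142, 146, 147), (219, 222, 217)]
```

Stable in the green. One more short hold for margin, then work out the return.

Request:
{"api": "apply_moves", "payload": {
  "moves": [
    [[0,0.0045,0,0,0,0],[0,0.0045,0,0,0,0],[0,0.0045,0,0,0,0],[0,0.0045,0,0,0,0],[0,0.0045,0,0,0,0],[0,0.0045,0,0,0,0]]
  ]
}}

```text
clock: 38.7
ee_pos: [0.4902, 0.3103, 0.0473]
tool_rot: [[-0.999, -0.05, -0.01], [-0.05, 0.998, -0.044], [0.012, -0.044, -0.999]]
force: [1.2, -19.1, -0.1]
grip_width: 0.0123
```

```bash
python3 plan.py .4925,.2690,.0472,92.9; python3 gchk.py | grep shift
```

```text
now 38.7 [0.4902 0.3103 0.0473] yaw 92.9 F [  1.2 -19.1  -0.1] w 0.0123
[0.4925, 0.269, 0.0472, 92.9] -> [-0.0, -0.041, 0.002, -0.044, -0.012, -0.001] dist 0.041
shift [-10.38  -4.33 -10.25  -4.42]
```

Request:
{"api": "apply_moves", "payload": {
  "moves": [
    [[0,-0.003,0,-0.01,-0.003,0],[0,-0.01,0.001,-0.02,-0.006,0],[0,-0.016,0.001,-0.03,-0.009,0],[0,-0.022,0.002,-0.04,-0.012,0],[0,-0.028,0.002,-0.044,-0.012,0],[0,-0.034,0.002,-0.044,-0.012,0],[0,-0.038,0.002,-0.044,-0.012,0],[0,-0.039,0.002,-0.044,-0.012,0]]
  ]
}}

```text
clock: 39.52
ee_pos: [0.4923, 0.2708, 0.0472]
tool_rot: [[-0.999, -0.049, -0.0], [-0.049, 0.999, 0.0], [0.0, 0.0, -1.0]]
force: [-0.2, -2.2, -0.7]
grip_width: 0.0125
```

```bash
python3 plan.py .4925,.2680,.0472,92.9; python3 gchk.py | grep shift
```

```text
now 39.52 [0.4923 0.2708 0.0472] yaw 92.8 F [-0.2 -2.2 -0.7] w 0.0125
[0.4925, 0.268, 0.0472, 92.9] -> [-0.0, -0.003, 0.0, 0.0, -0.0, -0.001] dist 0.003
shift [-0.12  1.82 -0.5   1.01]
```

Nearly home. Ease in the rest, open the fingers to about 40 mm, and lift.

Request:
{"api": "apply_moves", "payload": {
  "moves": [
    [[0,-0.001,0,0,0,0],[0,-0.002,0,0,0,0],[0,-0.003,0,0,0,0],[0,-0.003,0,0,0,0]]
  ]
}}

```text
clock: 40.0
ee_pos: [0.4924, 0.2686, 0.0472]
tool_rot: [[-0.999, -0.05, 0.0], [-0.05, 0.999, 0.0], [-0.0, 0.0, -1.0]]
force: [-0.1, -2.7, -0.1]
grip_width: 0.0124
```

Request:
{"api": "apply_moves", "payload": {
  "moves": [
    [[0,0,0,0,0,0],[0,0,0,0,0,0],[0,0,0,0,0,0],[0,0,0,0,0,0],[0,0,0,0,0,0],[0,0,0,0,0,0]]
  ],
  "fingers": 0.52
}}

```text
clock: 40.5
ee_pos: [0.4925, 0.2687, 0.0472]
tool_rot: [[-0.999, -0.051, 0.0], [-0.051, 0.999, 0.001], [-0.0, 0.001, -1.0]]
force: [-0.1, -0.2, -0.5]
grip_width: 0.0409
```

Request:
{"api": "apply_moves", "payload": {
  "moves": [
    [[0,0,-0.02,0,0,0],[0,0,-0.05,0,0,0],[0,0,-0.08,0,0,0],[0,0,-0.11,0,0,0],[0,0,-0.14,0,0,0],[0,0,-0.14,0,0,0]]
  ]
}}

```text
clock: 41.0
ee_pos: [0.4961, 0.27, 0.1933]
tool_rot: [[-0.999, -0.051, 0.012], [-0.051, 0.999, 0.004], [-0.012, 0.004, -1.0]]
force: [1.0, 0.1, 0.2]
grip_width: 0.041
```

```bash
python3 gchk.py | grep -v '^2'; python3 plan.py .51,.1,.19,47 .515,-.1,.19,2.9
```

```text
shift [0.88 1.82 0.12 0.11]
41.15 [0.492  0.2685 0.1872] [-0.1 -0.4  0.1]
now 41.15 [0.492  0.2685 0.1872] yaw 92.9 F [-0.1 -0.4  0.1] w 0.0408
[0.51, 0.1, 0.19, 47.0] -> [-0.009, -0.169, -0.003, 0.001, 0.0, 0.801] dist 0.17
[0.515, -0.1, 0.19, 2.9] -> [-0.14, -0.143, 0.0, 0.0, 0.0, 0.77] dist 0.2
```

Request:
{"api": "apply_moves", "payload": {
  "moves": [
    [[-0.001,-0.024,0,0,0,0.11],[-0.002,-0.048,0,0,0,0.22],[-0.004,-0.072,-0.003,0,0,0.33],[-0.005,-0.096,-0.003,0,0,0.44],[-0.006,-0.12,-0.003,0,0,0.55],[-0.008,-0.145,-0.003,0,0,0.66],[-0.009,-0.169,-0.003,0,0,0.77],[-0.009,-0.169,-0.003,0,0,0.801]]
  ]
}}

```text
clock: 41.82
ee_pos: [0.509, 0.0966, 0.1881]
tool_rot: [[-0.726, 0.688, -0.004], [0.688, 0.726, -0.001], [0.002, -0.003, -1.0]]
force: [-0.8, 0.3, -0.2]
grip_width: 0.0408
```

Request:
{"api": "apply_moves", "payload": {
  "moves": [
    [[-0.018,-0.018,0,0,0,0.11],[-0.036,-0.036,0,0,0,0.22],[-0.054,-0.054,0,0,0,0.33],[-0.072,-0.072,0,0,0,0.44],[-0.09,-0.09,0,0,0,0.55],[-0.108,-0.108,0,0,0,0.66],[-0.13,-0.133,0,0,0,0.77],[-0.14,-0.143,0,0,0,0.77]]
  ]
}}

```text
clock: 42.48
ee_pos: [0.5114, -0.1064, 0.1863]
tool_rot: [[-0.037, 0.999, -0.007], [0.999, 0.037, -0.001], [-0.0, -0.007, -1.0]]
force: [0.5, 0.0, -0.0]
grip_width: 0.041
```

```bash
python3 - <<'E'
from meas import *
im,K,T=grab('top','t6.png'); M=masks(im)
print('handle',rect(blob(im,M['handle'],(150,225,190,285)),.074,K,T))
print('bar',rect(blob(im,M['bar'],(205,235,250,275)),.094,K,T))
print('matclear',rect(blob(im,M['mat'],(380,185,455,245)),.003,K,T))
E
python3 plan.py .4987,.1486,.19,2.9
```

```text
handle (array([0.4915, 0.2655]), (0.4915, 0.266), [14.2, 67.3], np.float32(0.8))
bar (array([0.4958, 0.1471]), (0.4956, 0.147), [18.9, 47.0], np.float32(88.7))
matclear (array([ 0.5927, -0.3383]), (0.5928, -0.3375), [106.0, 135.7], np.float32(86.7))
now 42.53 [ 0.512  -0.1078  0.1864] yaw 2.2 F [ 0.5 -1.1  0.1] w 0.041
[0.4987, 0.1486, 0.19, 2.9] -> [0.257, -0.003, -0.004, -0.006, 0.002, -0.012] dist 0.257
```

The gauge is home (handle back at 0.2655). Returning to fetch the press.

Request:
{"api": "apply_moves", "payload": {
  "moves": [
    [[0.038,0,-0.004,-0.006,0.002,-0.012],[0.076,-0.001,-0.004,-0.006,0.002,-0.012],[0.115,-0.001,-0.004,-0.006,0.002,-0.012],[0.155,-0.002,-0.004,-0.006,0.002,-0.012],[0.195,-0.002,-0.004,-0.006,0.002,-0.012],[0.23,-0.003,-0.004,-0.006,0.002,-0.012],[0.25,-0.003,-0.004,-0.006,0.002,-0.012],[0.255,-0.003,-0.004,-0.006,0.002,-0.012]]
  ]
}}

```text
clock: 43.2
ee_pos: [0.4968, 0.1505, 0.1883]
tool_rot: [[-0.055, 0.998, -0.004], [0.998, 0.055, 0.001], [0.002, -0.004, -1.0]]
force: [0.6, -0.4, -0.5]
grip_width: 0.0409
```

```bash
python3 plan.py .498,.148,.125,2.9
```

```text
now 43.2 [0.4968 0.1505 0.1883] yaw 3.2 F [ 0.6 -0.4 -0.5] w 0.0409
[0.498, 0.148, 0.125, 2.9] -> [-0.003, 0.001, 0.063, -0.004, -0.002, 0.005] dist 0.063
```

Request:
{"api": "apply_moves", "payload": {
  "moves": [
    [[-0.003,0.001,0.02,-0.004,-0.002,0.005],[-0.003,0.001,0.04,-0.004,-0.002,0.005],[-0.003,0.001,0.055,-0.004,-0.002,0.005],[-0.003,0.001,0.063,-0.004,-0.002,0.005],[-0.003,0.001,0.063,-0.004,-0.002,0.005],[-0.003,0.001,0.063,-0.004,-0.002,0.005]]
  ]
}}

```text
clock: 43.7
ee_pos: [0.4973, 0.1472, 0.1246]
tool_rot: [[-0.05, 0.999, -0.002], [0.999, 0.05, -0.001], [-0.001, -0.002, -1.0]]
force: [0.4, -0.5, 0.7]
grip_width: 0.0409
```

```bash
python3 plan.py .498,.148,.075,2.9
```

```text
now 43.7 [0.4973 0.1472 0.1246] yaw 2.9 F [ 0.4 -0.5  0.7] w 0.0409
[0.498, 0.148, 0.075, 2.9] -> [0.001, 0.001, 0.05, -0.002, 0.001, -0.001] dist 0.05
```

Request:
{"api": "apply_moves", "payload": {
  "moves": [
    [[0.001,0.001,0.015,-0.002,0,-0.001],[0.001,0.001,0.03,-0.002,0,-0.001],[0.001,0.001,0.042,-0.002,0,-0.001],[0.001,0.001,0.048,-0.002,0,-0.001],[0.001,0.001,0.048,-0.002,0,-0.001],[0.001,0.001,0.048,-0.002,0,-0.001]]
  ]
}}

```text
clock: 44.2
ee_pos: [0.4987, 0.1481, 0.0772]
tool_rot: [[-0.051, 0.999, 0.001], [0.999, 0.051, -0.001], [-0.001, 0.001, -1.0]]
force: [0.4, -0.3, 0.2]
grip_width: 0.0407
```

Request:
{"api": "apply_moves", "payload": {
  "moves": [
    [[0,0,0,0,0,0],[0,0,0,0,0,0],[0,0,0,0,0,0],[0,0,0,0,0,0],[0,0,0,0,0,0],[0,0,0,0,0,0],[0,0,0,0,0,0],[0,0,0,0,0,0]]
  ],
  "fingers": 1,
  "newtons": 70
}}

```text
clock: 44.87
ee_pos: [0.4995, 0.1481, 0.0784]
tool_rot: [[-0.051, 0.999, 0.003], [0.999, 0.051, -0.001], [-0.001, 0.003, -1.0]]
force: [-0.4, -0.9, 5.9]
grip_width: 0.02
```

Request:
{"api": "apply_moves", "payload": {
  "moves": [
    [[0,0,-0.005,0,0,0],[0,0,-0.015,0,0,0],[0,0,-0.03,0,0,0],[0,0,-0.045,0,0,0],[0,0,-0.06,0,0,0],[0,0,-0.08,0,0,0],[0,0,-0.1,0,0,0],[0,0,-0.11,0,0,0]]
  ]
}}

```text
clock: 45.53
ee_pos: [0.5, 0.1484, 0.1911]
tool_rot: [[-0.051, 0.999, 0.007], [0.999, 0.051, -0.0], [-0.001, 0.007, -1.0]]
force: [0.1, 0.6, -2.5]
grip_width: 0.0204
```

```bash
python3 plan.py .55,-.1,.185,3 .593,-.3385,.15,0
```

```text
now 45.53 [0.5    0.1484 0.1911] yaw 2.9 F [ 0.1  0.6 -2.5] w 0.0204
[0.55, -0.1, 0.185, 3.0] -> [-0.251, 0.037, 0.007, 0.007, 0.001, -0.001] dist 0.253
[0.593, -0.3385, 0.15, 0.0] -> [-0.24, 0.03, 0.035, 0.0, 0.0, 0.052] dist 0.245
```

Request:
{"api": "apply_moves", "payload": {
  "moves": [
    [[-0.035,0.005,0.003,0.007,0,0],[-0.072,0.011,0.007,0.007,0,0],[-0.11,0.017,0.007,0.007,0,0],[-0.148,0.022,0.007,0.007,0,0],[-0.185,0.027,0.007,0.007,0,0],[-0.22,0.032,0.007,0.007,0,0],[-0.245,0.036,0.007,0.007,0,0],[-0.251,0.037,0.007,0.007,0,0]]
  ]
}}

```text
clock: 46.2
ee_pos: [0.5512, -0.1052, 0.1848]
tool_rot: [[-0.047, 0.999, 0.002], [0.999, 0.047, -0.003], [-0.003, 0.002, -1.0]]
force: [0.9, -0.1, -1.9]
grip_width: 0.0204
```

```bash
python3 plan.py .593,-.3385,.14,-3
python3 - <<'E'
from meas import *
im,K,T=grab('top','t7.png'); M=masks(im); print(M['mat'][185:245,380:455].sum()//255, rect(blob(im,M['mat'],(380,185,455,245)),.003,K,T))
E
```

```text
now 46.2 [ 0.5512 -0.1052  0.1848] yaw 2.7 F [ 0.9 -0.1 -1.9] w 0.0204
[0.593, -0.3385, 0.14, -3.0] -> [-0.235, 0.031, 0.046, 0.003, 0.003, 0.099] dist 0.241
2146 (array([ 0.5928, -0.3383]), (0.5931, -0.3389), [105.4, 134.1], np.float32(87.3))
```

Request:
{"api": "apply_moves", "payload": {
  "moves": [
    [[-0.035,0.005,0.005,0.003,0.003,0.02],[-0.072,0.009,0.012,0.003,0.003,0.04],[-0.11,0.014,0.02,0.003,0.003,0.06],[-0.148,0.019,0.03,0.003,0.003,0.08],[-0.185,0.024,0.04,0.003,0.003,0.099],[-0.215,0.028,0.046,0.003,0.003,0.099],[-0.232,0.031,0.046,0.003,0.003,0.099],[-0.232,0.031,0.046,0.003,0.003,0.099]]
  ]
}}

```text
clock: 46.92
ee_pos: [0.5932, -0.3377, 0.1382]
tool_rot: [[0.055, 0.999, -0.001], [0.999, -0.055, -0.001], [-0.001, -0.001, -1.0]]
force: [-0.3, 0.1, -1.6]
grip_width: 0.02
```

```bash
python3 plan.py .593,-.3385,.06,-3
```

```text
now 46.92 [ 0.5932 -0.3377  0.1382] yaw -3.1 F [-0.3  0.1 -1.6] w 0.02
[0.593, -0.3385, 0.06, -3.0] -> [-0.001, -0.0, 0.078, -0.001, 0.001, -0.002] dist 0.078
```

Request:
{"api": "apply_moves", "payload": {
  "moves": [
    [[-0.001,0,0.015,0,0,0],[-0.001,0,0.035,0,0,0],[-0.001,0,0.055,0,0,0],[-0.001,0,0.07,0,0,0],[-0.001,0,0.078,0,0,0],[-0.001,0,0.078,0,0,0],[-0.001,0,0.078,0,0,0]]
  ]
}}

```text
clock: 47.5
ee_pos: [0.5932, -0.3373, 0.0602]
tool_rot: [[0.053, 0.999, -0.001], [0.999, -0.053, 0.0], [0.0, -0.001, -1.0]]
force: [0.1, 0.1, -2.5]
grip_width: 0.0202
```

```bash
python3 plan.py .593,-.3385,.029,-3
```

```text
now 47.5 [ 0.5932 -0.3373  0.0602] yaw -3.1 F [ 0.1  0.1 -2.5] w 0.0202
[0.593, -0.3385, 0.029, -3.0] -> [-0.001, -0.0, 0.031, -0.001, -0.0, -0.001] dist 0.031
```

Request:
{"api": "apply_moves", "payload": {
  "moves": [
    [[-0.001,0,0.008,0,0,0],[-0.001,0,0.016,0,0,0],[-0.001,0,0.024,0,0,0],[-0.001,0,0.029,0,0,0],[-0.001,0,0.032,0,0,0],[-0.001,0,0.033,0,0,0],[-0.001,0,0.033,0,0,0]]
  ]
}}

```text
clock: 48.08
ee_pos: [0.5929, -0.3382, 0.0276]
tool_rot: [[0.054, 0.999, -0.002], [0.999, -0.054, 0.001], [0.001, -0.002, -1.0]]
force: [-0.3, 1.5, 1.5]
grip_width: 0.0204
```

```bash
python3 plan.py .593,-.3385,.027,-3
```

```text
now 48.08 [ 0.5929 -0.3382  0.0276] yaw -3.1 F [-0.3  1.5  1.5] w 0.0204
[0.593, -0.3385, 0.027, -3.0] -> [-0.0, 0.0, 0.001, -0.002, -0.001, -0.001] dist 0.001
```

Just touching the mat. Release, lift, and move clear of the camera view.

Request:
{"api": "apply_moves", "payload": {
  "moves": [
    [[0,0,0.001,0,0,0],[0,0,0.001,0,0,0],[0,0,0.001,0,0,0],[0,0,0.001,0,0,0],[0,0,0.001,0,0,0],[0,0,0.001,0,0,0]]
  ],
  "fingers": 0.45
}}

```text
clock: 48.58
ee_pos: [0.5929, -0.3383, 0.0266]
tool_rot: [[0.054, 0.999, -0.002], [0.999, -0.054, 0.001], [0.001, -0.002, -1.0]]
force: [-0.0, 0.9, -0.0]
grip_width: 0.0467
```

Request:
{"api": "apply_moves", "payload": {
  "moves": [
    [[0,0,-0.02,0,0,0],[0,0,-0.05,0,0,0],[0,0,-0.09,0,0,0],[0,0,-0.13,0,0,0],[0,0,-0.17,0,0,0],[0,0,-0.18,0,0,0]]
  ]
}}

```text
clock: 49.08
ee_pos: [0.5965, -0.3409, 0.2148]
tool_rot: [[0.054, 0.999, 0.009], [0.999, -0.053, -0.008], [-0.008, 0.009, -1.0]]
force: [1.4, -0.1, 1.9]
grip_width: 0.0471
```

```bash
python3 plan.py .45,-.15,.2,-3
```

```text
now 49.08 [ 0.5965 -0.3409  0.2148] yaw -3.1 F [ 1.4 -0.1  1.9] w 0.0471
[0.45, -0.15, 0.2, -3.0] -> [0.183, -0.157, 0.012, 0.009, 0.008, -0.001] dist 0.241
```

Request:
{"api": "apply_moves", "payload": {
  "moves": [
    [[0.03,-0.026,0.002,0.009,0.008,0],[0.06,-0.052,0.004,0.009,0.008,0],[0.09,-0.078,0.006,0.009,0.008,0],[0.12,-0.104,0.008,0.009,0.008,0],[0.15,-0.13,0.01,0.009,0.008,0],[0.183,-0.157,0.012,0.009,0.008,0],[0.183,-0.157,0.012,0.009,0.008,0]]
  ]
}}

```text
clock: 49.67
ee_pos: [0.4403, -0.1414, 0.198]
tool_rot: [[0.051, 0.999, -0.013], [0.999, -0.051, 0.01], [0.009, -0.013, -1.0]]
force: [-1.2, 0.8, -0.3]
grip_width: 0.0471
```

Run:
```python
from meas import *
Y=np.array([-.0506,.9987,0]);X=np.array([.9987,.0506,0]); C=np.array([.4987,.1426,0])
im,K,T=grab('top','t8.png'); M=masks(im); t0=cv2.imread('pics/top0.png')
for n,b in dict(mat=(380,185,455,245,.003),bar=(400,195,440,235,.043),plate=(390,190,447,240,.013),handle=(150,225,190,285,.074)).items(): print(n,*rect(blob(im,M[n],b[:4]),b[4],K,T))
# bystanders unchanged vs start
for n,(x0,y0,x1,y1) in dict(cup=(242,128,280,168),tub=(165,125,218,175),hammer=(292,115,356,192)).items():
    d=cv2.absdiff(im[y0:y1,x0:x1],t0[y0:y1,x0:x1]).max(2); print(n,'diff>40 px:',int((d>40).sum()))
# slate in jig: grey levels along y and along x at z=.054
h=cv2.cvtColor(im,cv2.COLOR_BGR2GRAY)
for s in(-.012,.012): print('y-scan',[(int(1000*d),int(cv2.getRectSubPix(h,(1,1),tuple(map(float,proj(C+Y*d+X*s+[0,0,.054],K,T))))[0,0])) for d in np.arange(-.06,.062,.004)])
```

```text
mat [ 0.5927 -0.3383] (0.5931, -0.3389) [105.4, 134.1] 87.3
bar [ 0.5895 -0.3362] (0.5883, -0.3364) [20.2, 47.8] 88.7
plate [ 0.5916 -0.3388] (0.5918, -0.3381) [56.5, 89.0] 85.7
handle [0.4918 0.2651] (0.4915, 0.266) [14.2, 67.2] 0.7
cup diff>40 px: 0
tub diff>40 px: 0
hammer diff>40 px: 0
y-scan [(-60, 204), (-55, 242), (-51, 241), (-47, 184), (-43, 119), (-39, 134), (-35, 122), (-31, 115), (-27, 120), (-23, 135), (-19, 137), (-15, 136), (-11, 139), (-7, 147), (-3, 142), (0, 137), (4, 151), (8, 147), (12, 133), (16, 138), (20, 142), (24, 128), (28, 120), (32, 130), (36, 127), (40, 121), (44, 121), (48, 109), (52, 131), (56, 172), (60, 241)]
y-scan [(-60, 195), (-55, 242), (-51, 241), (-47, 217), (-43, 143), (-39, 138), (-35, 140), (-31, 144), (-27, 138), (-23, 146), (-19, 145), (-15, 147), (-11, 157), (-7, 148), (-3, 137), (0, 156), (4, 144), (8, 121), (12, 115), (16, 119), (20, 136), (24, 141), (28, 145), (32, 147), (36, 166), (40, 150), (44, 145), (48, 129), (52, 141), (56, 179), (60, 238)]
```

Run:
```python
from meas import *
Y=np.array([-.0506,.9987,0]);X=np.array([.9987,.0506,0]); C=np.array([.4987,.1426,0])
G=[grab('top') for _ in range(4)]; K,T=G[0][1:]; im=np.mean([g[0].astype(np.float32) for g in G],0)
for w in((-.024,-.008),(-.008,.008),(.008,.024)):
  print(w)
  for rng in(np.arange(-.05,-.027,.002),np.arange(.036,.061,.002)):
    L=[]
    for d in rng:
        v=np.mean([cv2.getRectSubPix(im,(1,1),tuple(map(float,proj(C+Y*d+X*s+[0,0,.054],K,T))))[0,0] for s in np.linspace(*w,9)],0); L.append((round(1000*d),int(v.mean()),int(v[2]-v[0])))
    print(L)
```

```text
(-0.024, -0.008)
[(-50, 215, 8), (-48, 179, 13), (-46, 132, 21), (-44, 116, 26), (-42, 120, 34), (-40, 136, 37), (-38, 137, 32), (-36, 129, 25), (-34, 126, 23), (-32, 126, 23), (-30, 126, 23), (-28, 128, 24)]
[(36, 130, 28), (38, 126, 24), (40, 128, 24), (42, 128, 24), (44, 125, 24), (46, 120, 24), (48, 117, 26), (50, 124, 29), (52, 130, 30), (54, 134, 28), (56, 166, 18), (58, 209, 8), (60, 238, 1)]
(-0.008, 0.008)
[(-50, 233, 6), (-48, 200, 17), (-46, 147, 22), (-44, 119, 27), (-42, 114, 33), (-40, 124, 35), (-38, 139, 33), (-36, 131, 26), (-34, 127, 23), (-32, 126, 23), (-30, 127, 23), (-28, 127, 23)]
[(36, 129, 28), (38, 128, 27), (40, 127, 25), (42, 125, 25), (44, 121, 25), (46, 116, 25), (48, 119, 27), (50, 128, 30), (52, 136, 32), (54, 141, 28), (56, 181, 18), (58, 224, 6), (60, 239, 3)]
(0.008, 0.024)
[(-50, 235, 4), (-48, 214, 9), (-46, 163, 21), (-44, 148, 27), (-42, 136, 36), (-40, 136, 38), (-38, 140, 32), (-36, 138, 25), (-34, 139, 24), (-32, 139, 24), (-30, 138, 24), (-28, 139, 25)]
[(36, 135, 32), (38, 129, 28), (40, 124, 26), (42, 122, 26), (44, 122, 27), (46, 117, 27), (48, 114, 27), (50, 123, 31), (52, 131, 32), (54, 143, 30), (56, 173, 25), (58, 219, 15), (60, 237, 6)]
```

The slate's jaw-side end reads about −39 to −40 mm across the full width, where a tight, square part should be. All other checks are good, so I'm handing in.

```bash
python3 -c "
from bench import bot
print(bot.job_done())"
```

```text
the job is handed in; nothing more can be done
None
```

The job is done and handed in at about 50 s on the clock. I loaded the board, then the white plaque, then the slate plaque (the only two present), then the press plate. After the pull and the return, I put the press plate back on its mat.

**Gauge pull:** I held the handle for about 3 s with the housing edge on the green band. Three readings agreed at about 40–41 mm: the shift of the bar ends in the side view, a pull of 18–19 N, and green showing at the edge in the top view. Arm travel read 42.5–43 mm, because the grip gives a little under load. Both figures are inside the green and well short of the red.

**Last checks:**
- **Handle:** it is back at its starting position to within about 1 mm, so the blade is home.
- **Press plate:** it lies about 1 mm from the mat's centre.
- **Cup, tub and hammer:** they look unchanged against the first picture.
- **Plaques and board:** the slate's end reads 39–40 mm from the pocket's centre on the jaw side, across its full width. That is where a part tight and square against the end stop should be.

**Not checked directly:** the white plaque and the board lie hidden under the slate. I take them as tight from the pull force and from their flat seating earlier. An early gauge reading from arm travel alone said about 40 mm when the camera showed about 36 mm, so I pulled 3 mm further before starting the hold.

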